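# Straightedge check of a printed panel's edge

## Task

Check the upper edge of the blue printed panel on the sloping rest: lay the straightedge flat on the slope, flush against that edge, and let go of it. Then take the stylus and run it slowly along the seam between panel and straightedge, square to the panel, from the green dot to the red dot. Put the stylus back in its stand and leave the straightedge lying flush, without shoving the other things on the cart about.

Things in the scene. Friction and masses are not known exactly. Their poses are not given: they have to be found in the camera images.
- ramp: Fixed sloping rest, footprint 168 (x) x 220 (y) mm; origin centre of its underside. Dark flat deck, 190 mm up the slope, 220 wide, rises at 28 deg towards its +x (low side 30 mm high, nearest the robot; high side 120); deck middle 75 mm above the origin. Yellow cheeks along both sides of the upper half stand 20 mm above the deck, 202 mm clear between them.
- panel: Blue panel fixed on the deck's lower half, 90 (x, up the slope) x 190 (y, across, to robot's left) x 8 mm (z, slope's normal, 28 deg off vertical towards robot). Origin: centre of underside; the deck surface is z=0. Edge to check: face at x=+45 mm, along y; clear deck beyond it, x=45 to 140. Green dot marks y=+60, red dot y=-60 (both at x=34).
- straightedge: Aluminium straightedge, blade 36 (x) x 180 (y) x 8 mm (z), lying on the orange trivet (8 mm thick) at the start. Origin at the centre of the blade's underside. On top a black grip bar 20 (x) x 60 (y) mm, from z = 8 to z = 36 mm, centred. Symmetric: either long side may be laid against the panel. About 0.22 kg.
- edge_a (a point): Point on the straightedge's underside centre line near one end, at (0, +88, 0) mm in its frame; 18 mm from either long side.
- edge_b (a point): The same near the other end, at (0, -88, 0) mm.
- trivet: Fixed round orange silicone trivet, diameter 160, 8 mm thick; origin under its centre.
- stylus: Stylus, origin at its tip, z axis up along the shank. Steel point and shaft diameter 16 mm up to z = 70 mm, yellow collar diameter 44 mm from z = 70 to 75 mm, red square grip 20 x 20 mm (sides along x and y) from z = 75 to 135 mm. 80 g. At the start it hangs upright in its stand by the collar.
- stand: Fixed grey stand of the stylus: foot diameter 84 mm, 8 mm thick, upright tube with outer diameter 46 and bore 32 mm, rim at 85 mm; origin under its centre. With the collar on the rim the stylus tip is 15 mm above the origin.
- canister: Lidded steel canister, diameter 76, 121 mm tall; origin under its centre. Bystander.
- bottle: White bottle, diameter 64, 150 mm tall; origin under its centre. Bystander.
- tape_gun: White tape gun body, about 160 x 50 x 100 mm tall, long along its x; origin under its centre. Bystander.
- parts_bin: Green open bin 90 x 110 x 50 mm; origin under its centre. Bystander.
- clamp: Chrome bar clamp lying flat, 180 (y) x 80 (x, mostly on the +x side) x 28 mm; origin under its bar's middle. Bystander.

How it is judged:
On the way, in this order (a step that is already met when the one before it is completed fails the run):
1. Straightedge flat on the deck (within 3 mm), flush along the panel's upper edge (gap under 3 mm at both ends), centred across the slope within 15 mm, let go, at rest (x of edge_a in the frame of panel between 0.06 and 0.066 m and z of edge_a in the frame of panel between -0.003 and 0.003 m and x of edge_b in the frame of panel between 0.06 and 0.066 m and z of edge_b in the frame of panel between -0.003 and 0.003 m and y of straightedge in the frame of panel between -0.015 and 0.015 m and contact force between the fingers and straightedge below 0.2 N and linear speed of straightedge below 0.01 m/s), for 0.3 s.
2. Straightedge still flush, not held; stylus square to panel within 8 deg, under 50 mm/s, tip on the seam (within 6 mm across, at most 5 mm above panel top) at green dot, y = 60 +-6 mm (x of edge_a in the frame of panel between 0.06 and 0.066 m and z of edge_a in the frame of panel between -0.003 and 0.003 m and x of edge_b in the frame of panel between 0.06 and 0.066 m and z of edge_b in the frame of panel between -0.003 and 0.003 m and y of straightedge in the frame of panel between -0.015 and 0.015 m and contact force between the fingers and straightedge below 0.2 N and x of stylus in the frame of panel between 0.039 and 0.051 m and y of stylus in the frame of panel between 0.054 and 0.066 m and z of stylus in the frame of panel between 0.004 and 0.013 m and angle between the z axis of stylus and the z axis of panel, either way round below 0.14 rad and linear speed of stylus below 0.05 m/s), for 0.08 s.
3. Straightedge still flush, not held; stylus square to panel within 8 deg, under 50 mm/s, tip on the seam (within 6 mm across, at most 5 mm above panel top) at y = 30 +-6 mm (x of edge_a in the frame of panel between 0.06 and 0.066 m and z of edge_a in the frame of panel between -0.003 and 0.003 m and x of edge_b in the frame of panel between 0.06 and 0.066 m and z of edge_b in the frame of panel between -0.003 and 0.003 m and y of straightedge in the frame of panel between -0.015 and 0.015 m and contact force between the fingers and straightedge below 0.2 N and x of stylus in the frame of panel between 0.039 and 0.051 m and y of stylus in the frame of panel between 0.024 and 0.036 m and z of stylus in the frame of panel between 0.004 and 0.013 m and angle between the z axis of stylus and the z axis of panel, either way round below 0.14 rad and linear speed of stylus below 0.05 m/s), for 0.08 s.
4. Straightedge still flush, not held; stylus square to panel within 8 deg, under 50 mm/s, tip on the seam (within 6 mm across, at most 5 mm above panel top) at middle, y = 0 +-6 mm (x of edge_a in the frame of panel between 0.06 and 0.066 m and z of edge_a in the frame of panel between -0.003 and 0.003 m and x of edge_b in the frame of panel between 0.06 and 0.066 m and z of edge_b in the frame of panel between -0.003 and 0.003 m and y of straightedge in the frame of panel between -0.015 and 0.015 m and contact force between the fingers and straightedge below 0.2 N and x of stylus in the frame of panel between 0.039 and 0.051 m and y of stylus in the frame of panel between -0.006 and 0.006 m and z of stylus in the frame of panel between 0.004 and 0.013 m and angle between the z axis of stylus and the z axis of panel, either way round below 0.14 rad and linear speed of stylus below 0.05 m/s), for 0.08 s.
5. Straightedge still flush, not held; stylus square to panel within 8 deg, under 50 mm/s, tip on the seam (within 6 mm across, at most 5 mm above panel top) at y = -30 +-6 mm (x of edge_a in the frame of panel between 0.06 and 0.066 m and z of edge_a in the frame of panel between -0.003 and 0.003 m and x of edge_b in the frame of panel between 0.06 and 0.066 m and z of edge_b in the frame of panel between -0.003 and 0.003 m and y of straightedge in the frame of panel between -0.015 and 0.015 m and contact force between the fingers and straightedge below 0.2 N and x of stylus in the frame of panel between 0.039 and 0.051 m and y of stylus in the frame of panel between -0.036 and -0.024 m and z of stylus in the frame of panel between 0.004 and 0.013 m and angle between the z axis of stylus and the z axis of panel, either way round below 0.14 rad and linear speed of stylus below 0.05 m/s), for 0.08 s.
6. Straightedge still flush, not held; stylus square to panel within 8 deg, under 50 mm/s, tip on the seam (within 6 mm across, at most 5 mm above panel top) at red dot, y = -60 +-6 mm (x of edge_a in the frame of panel between 0.06 and 0.066 m and z of edge_a in the frame of panel between -0.003 and 0.003 m and x of edge_b in the frame of panel between 0.06 and 0.066 m and z of edge_b in the frame of panel between -0.003 and 0.003 m and y of straightedge in the frame of panel between -0.015 and 0.015 m and contact force between the fingers and straightedge below 0.2 N and x of stylus in the frame of panel between 0.039 and 0.051 m and y of stylus in the frame of panel between -0.066 and -0.054 m and z of stylus in the frame of panel between 0.004 and 0.013 m and angle between the z axis of stylus and the z axis of panel, either way round below 0.14 rad and linear speed of stylus below 0.05 m/s), for 0.08 s.
At the end, for the whole second after the job is handed in: Straightedge released, at rest on the deck, flush to the panel's upper edge (gap under 3 mm at both ends, within 3 mm of the deck, centred within 15 mm); stylus released, at rest, upright within 5 degrees in its stand, within 9 mm of its axis, collar on the rim within 4 mm (all of step 1 and horizontal distance between stylus and stand below 0.009 m and z of stylus in the frame of stand between 0.011 and 0.02 m and angle between stylus's own z axis and vertical below 0.1 rad and linear speed of stylus below 0.01 m/s and contact force between the fingers and stylus below 0.2 N); the robot touches nothing.
It fails at once if the canister is shoved or knocked by more than 30 mm (distance of canister from where it was at the start of the episode above 0.03 m).
It fails at once if the bottle is shoved or knocked by more than 30 mm (distance of bottle from where it was at the start of the episode above 0.03 m).
It fails at once if the tape gun is shoved or knocked by more than 30 mm (distance of tape_gun from where it was at the start of the episode above 0.03 m).
It fails at once if the parts bin is shoved or knocked by more than 30 mm (distance of parts_bin from where it was at the start of the episode above 0.03 m).
It fails at once if the clamp is shoved or knocked by more than 30 mm (distance of clamp from where it was at the start of the episode above 0.03 m).
It also fails if it takes over 72 s, if anything falls off the work surface, if the arm or the gripper's body presses on something with over 40 N, if the wrist force passes 120 N, or if a joint passes its speed limit or range.

## Robot

A 7-joint arm with a two-finger parallel gripper is mounted at the origin on the work surface. World frame = base frame: x ahead of the robot, y to its left, z up, the work surface at z = 0. Lengths are in m, angles in rad, forces in N, time in s.
With the tool pointing down it reaches from about 0.4 to 0.85 m from the base axis. Payload 4.5 kg.
Tool frame: the origin (TCP) lies at the very end of the fingers, on their centre line; the grasp point (between the pads) lies 19 mm behind it; z points along the fingers, y is the line along which they close (so a half turn about z gives the same grasp; the last joint's range is limited). The gripper opens to 88 mm and grips with 3 to 60 N. Pads are 18 mm wide; open, the fingers measure 123 mm over their backs; the gripper's body (75 mm by 187 mm) begins 45 mm behind the grasp point.
Start: joints at [1.162, 0.689, -0.195, 1.565, 0.157, 0.902, -0.215], TCP at [0.268, -0.565, 0.205] pointing down, gripper open.
Joint ranges: [-3.01, 3.01], [-0.46, 2.08], [-1.47, 1.51], [0.13, 2.56], [-1, 4.14], [0.04, 2.09], [-2.66, 2.66]. Speed limits (rad/s): [2.57, 2.57, 3.14, 3.14, 3.14, 3.14, 3.14].

## Interface

Orientations are given as a unit quaternion [x, y, z, w].
In Python, from plant import r, eyes, nets gives the robot as it stands.
- The arm moves only by the shell command python3 -m pendant 'ROWS' [FORCE]. ROWS is JSON, a list of rows, each an object of numbers: "claw": the opening, from 0 (shut) to 1 (fully open); "dx", "dy", "dz": the shift along the world's x, y, z in mm; "twist": the turn about the world's z in rad. In form: [{"claw": .., "dx": .., "dy": .., "dz": .., "twist": ..}, ...]. A call has 1 to 8 rows; each row is the pose to reach, as a shift and turn from the pose commanded when the call began; what a row does not reach only later rows make up. A row lasts 1/10 s, in which the tool goes at most 50 mm and 8.59 degrees, less where a joint would pass 70% of its speed; a pose out of reach is approached as far as the arm can. A call with a gripper value outside its range is refused whole. The fingers move at their own pace and stop on an object; FORCE is the grip in N (left out, the last holds). Time passes only in rows, so rows that repeat a pose let the fingers close. It gives the time, the measured TCP pose, the force, the opening and the grip force at its end, in the units of the state.
- r.get_state(): the state, without advancing time (a new reading comes with each control period).
- eyes.snapshot(name): name is "scene" or "top" or "wrist"; returns (picture, depth): 400x640x3 uint8, blue, green, red; 400x640 float32, m along the optical axis (not along the pixel's ray), 0 where there is no reading.
- eyes.camera_info(name): a dict with "K" (3x3 intrinsics, pixels), "world_to_cam" (4x4, takes a point from world to camera coordinates); the wrist camera has in their place "T_tool_cam" (4x4, takes a point from camera to tool coordinates, whose origin is the TCP and whose axes are the flange's). Camera axes: x right, y down, z forward; pixel columns grow to the right and rows downward; lengths in m; the calibration is good to about 2 mm. The wrist camera is an equidistant fisheye: a pixel r from the principal point sees the ray r / f radians off the axis. A picture is of the moment at which its call begins: read the wrist's pose just before it. camera_info takes no time and is no camera call.
- r.finish_job(): hands the job in; it is judged then, once.
Trained networks look in the newest picture that a camera, given by its name, has taken for a name from the list of things; names that differ only in an ending like _2 or _b are one class to them, and where a whole thing is asked for, a point or a joint stands for the part that bears it (a point fixed in the world has none). Each returns a list of dicts, best first, with "confidence" (0 to 1); they miss things now and then, are a little off and sometimes report something else, mostly with a low value. They report only what shows in the picture. A call takes as long as a camera call.
- nets.spot_in(camera, query): "box" ([left, top, width, height] as shares, 0 to 1, of the picture: columns of its width, rows of its height, round what is visible of it).
- nets.place_of(camera, query): "position" ([column, row] as shares, 0 to 1, of the picture: columns of its width, rows of its height: a listed point, or the origin of a listed thing).
The state is a dict: "clock": time; "q": joint angles; "qd": joint speeds; "joint_torque": joint torques, N m; "tool_pos": TCP position; "eef_rot": TCP orientation; "contact_force": force on the tool from outside, world axes, zero at the start; "moment": the same for the moment, N m; "opening": opening from 0.0 (shut) to 1.0 (fully open); "finger_force": force on a finger pad.
Only numpy, scipy, OpenCV 4.12 (cv2) and the standard library are available. Lean on these libraries where they do the work, as an engineer would, in place of code of your own. Each camera call takes 0.05 s, during which the arm holds its last target. There are 200 camera calls.

## Working session

There is one attempt and no reset: what is moved stays moved. The work goes in short steps, Python scripts to look and compute and a shell command to move; the robot and the scene stay as the last step left them, time stands still between calls to the robot, and variables do not carry over. Pictures are saved under pics/ and viewed, at most 10 in all, crops included, and the job is handed in when it is done.

```bash
mkdir -p pics; cat > h.py <<'E'
import numpy as np, cv2
from plant import r, eyes, nets
from scipy.spatial.transform import Rotation as R
def cloud(name):
    """picture, depth, HxWx3 world points (fixed cameras)"""
    im,d=eyes.snapshot(name); c=eyes.camera_info(name); K=np.array(c["K"])
    v,u=np.mgrid[:400,:640]
    P=np.stack([(u-K[0,2])/K[0,0]*d,(v-K[1,2])/K[1,1]*d,d],-1)
    T=np.linalg.inv(np.array(c["world_to_cam"]))
    W=P@T[:3,:3].T+T[:3,3]; W[d<=0]=np.nan
    return im,d,W
def st():
    s=r.get_state()
    print("t",round(s["clock"],2),"tcp",np.round(s["tool_pos"],4),"rpy",np.round(R.from_quat(s["eef_rot"]).as_euler("xyz",degrees=True),1),"F",np.round(s["contact_force"],1),"open",round(s["opening"],3),"ff",np.round(s["finger_force"],1))
    return s
E
python3 - <<'E'
from h import *
s=st(); print(np.round(R.from_quat(s["eef_rot"]).as_matrix(),2).tolist())
out=[]
for cam in ("top","scene"):
    im,d,W=cloud(cam); out.append(im); np.save(f"{cam}.npy",W); cv2.imwrite(f"{cam}.png",im)
    for n in ["ramp","panel","straightedge","edge_a","edge_b","trivet","stylus","stand","canister","bottle","tape_gun","parts_bin","clamp"]:
        for f,k in ((nets.place_of,"position"),):
            q=f(cam,n)[:2]
            for a in q:
                u,v=a[k][0]*640,a[k][1]*400
                ui,vi=int(np.clip(u,0,639)),int(np.clip(v,0,399))
                print(cam,n,round(a["confidence"],2),(round(u),round(v)),np.round(W[vi,ui],3))
cv2.imwrite("pics/a.png",out[0]); cv2.imwrite("pics/b.png",out[1])
E
```

```text
t 0.0 tcp [ 0.2674 -0.5641  0.2039] rpy [-179.9    0.    25.4] F [0.3 0.1 0.5] open 1.002 ff 0.0
[[0.9, 0.43, -0.0], [0.43, -0.9, 0.0], [-0.0, -0.0, -1.0]]
top ramp 0.83 (332, 177) [ 0.575 -0.047  0.077]
top straightedge 0.7 (441, 222) [ 0.464 -0.351  0.046]
top edge_a 0.97 (418, 241) [ 0.408 -0.3    0.002]
top edge_a 0.87 (465, 199) [ 0.533 -0.428  0.018]
top edge_b 0.97 (418, 241) [ 0.408 -0.3    0.002]
top edge_b 0.87 (465, 199) [ 0.533 -0.428  0.018]
top trivet 0.94 (443, 217) [ 0.475 -0.36   0.047]
top stylus 0.58 (184, 221) [0.443 0.351 0.081]
top stand 0.96 (181, 223) [0.44  0.356 0.093]
top canister 0.97 (389, 264) [ 0.346 -0.197  0.12 ]
top bottle 0.98 (240, 258) [0.348 0.19  0.114]
top tape_gun 0.74 (195, 138) [0.676 0.336 0.068]
top parts_bin 0.69 (184, 224) [0.438 0.351 0.08 ]
top parts_bin 0.63 (445, 141) [ 0.701 -0.377  0.004]
top clamp 0.85 (315, 253) [ 0.369 -0.006  0.02 ]
top clamp 0.23 (463, 200) [ 0.528 -0.425  0.017]
scene ramp 0.86 (302, 240) [ 0.662 -0.039  0.088]
scene panel 0.68 (302, 215) [ 0.568 -0.041  0.074]
scene straightedge 0.85 (186, 208) [ 0.48  -0.361  0.019]
scene edge_a 0.8 (211, 190) [ 0.41  -0.307  0.021]
scene edge_a 0.76 (158, 220) [ 0.525 -0.428  0.017]
scene edge_b 0.8 (211, 190) [ 0.41  -0.307  0.021]
scene edge_b 0.76 (158, 220) [ 0.525 -0.428  0.017]
scene trivet 0.67 (183, 210) [ 0.489 -0.371  0.017]
scene stylus 0.29 (186, 211) [ 0.488 -0.364  0.012]
scene stand 0.81 (455, 203) [0.458 0.364 0.022]
scene stand 0.38 (301, 214) [ 0.565 -0.044  0.075]
scene canister 0.56 (253, 185) [ 0.379 -0.195  0.017]
scene bottle 0.7 (389, 178) [0.359 0.193 0.024]
scene tape_gun 0.58 (471, 273) [0.736 0.335 0.061]
scene clamp 0.71 (316, 182) [ 0.374 -0.015  0.025]
```

View pics/a.png

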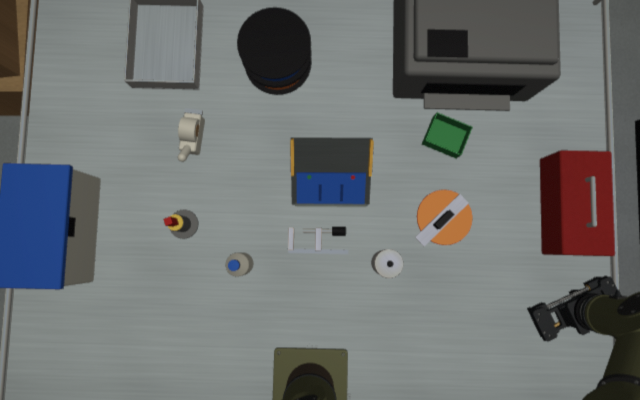

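View pics/b.png

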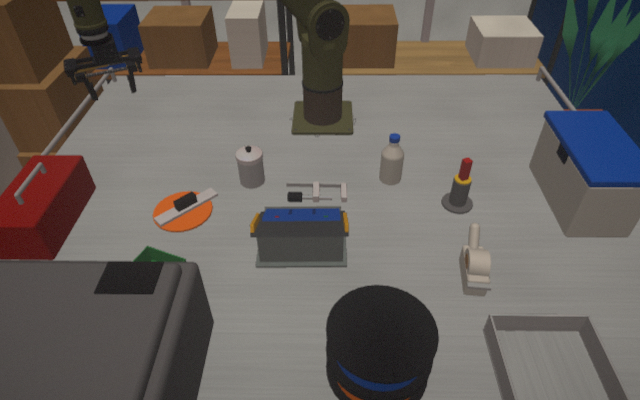

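```bash
python3 - <<'E'
from h import *
im=cv2.imread("top.png"); W=np.load("top.npy"); S=np.load("scene.npy"); hs=cv2.cvtColor(im,cv2.COLOR_BGR2HSV)
z=W[...,2]
def box(m,n):
    P=W[m]; P=P[np.isfinite(P).all(1)]
    c,wh,a=cv2.minAreaRect(P[:,:2].astype(np.float32)*1000)
    print(n,len(P),"c",np.round(c),"wh",np.round(wh),"ang",round(a,1),"z",np.round(np.percentile(P[:,2],[5,50,95]),3)); return P
m=np.zeros(z.shape,bool); m[140:210,285:380]=1
P=box(m&(hs[...,0]>100)&(hs[...,0]<128)&(hs[...,1]>120)&(z>.03),"panel")
A=np.c_[P[:,:2],np.ones(len(P))]; k=np.linalg.lstsq(A,P[:,2],rcond=None)[0]; print("panel plane",k,"slope",np.degrees(np.arctan(np.hypot(*k[:2]))),"dir",np.degrees(np.arctan2(k[1],k[0])))
m2=np.zeros(z.shape,bool); m2[145:168,298:366]=1
D=box(m2,"deck"); A=np.c_[D[:,:2],np.ones(len(D))]; k=np.linalg.lstsq(A,D[:,2],rcond=None)[0]; print("deck plane",k,"slope",np.degrees(np.arctan(np.hypot(*k[:2]))),"dir",np.degrees(np.arctan2(k[1],k[0])))
box(m&(hs[...,0]>15)&(hs[...,0]<32)&(hs[...,1]>150),"cheeks")
t=np.zeros(z.shape,bool); t[185:250,410:475]=1
box(t&(hs[...,1]>150)&(hs[...,0]<20),"trivet")
box(t&(hs[...,1]<70)&(hs[...,2]>110)&(z>.006)&(z<.03),"blade")
box(t&(z>.032),"bar")
g=np.zeros(z.shape,bool); g[205:240,160:200]=1
box(g&(z>.11),"stylus grip"); box(g&(z>.07)&(z<.105),"collar")
y=g&(hs[...,0]>18)&(hs[...,0]<35)&(hs[...,1]>150); box(y,"yellow")
print("scene high pts near stand:"); q=(S[...,2]>.115)&(abs(S[...,0]-.44)<.06)&(abs(S[...,1]-.355)<.06); print(np.round(np.nanmean(S[q],0),3),np.nanmax(S[q][:,2]))
for n,rr in dict(canister=(389,264),bottle=(240,258),tape=(190,135),bin=(446,136),clamp=(318,242)).items():
    u,v=rr; mm=np.zeros(z.shape,bool); mm[v-28:v+28,u-34:u+34]=1; box(mm&(z>.012),n)
E
```

```text
panel 2156 c [548. -44.] wh [ 83. 193.] ang 1.7 z [0.041 0.062 0.081]
panel plane [ 0.51781285  0.00746531 -0.22143291] slope 27.378132658884486 dir 0.8259764680411357
deck 1557 c [629. -44.] wh [ 57. 183.] ang 1.8 z [0.082 0.097 0.11 ]
deck plane [ 0.52566011  0.01329261 -0.23382104] slope 27.736657363862665 dir 1.4485557313629043
cheeks 211 c [621. -42.] wh [ 87. 216.] ang 1.5 z [0.091 0.114 0.135]
trivet 1515 c [ 479. -373.] wh [153. 148.] ang 44.5 z [0.004 0.009 0.013]
blade 694 c [ 479. -367.] wh [186. 183.] ang 0.9 z [0.007 0.016 0.021]
bar 168 c [ 470. -364.] wh [21. 60.] ang 45.0 z [0.038 0.044 0.048]
stylus grip 106 c [439. 373.] wh [20. 21.] ang 25.3 z [0.114 0.148 0.153]
collar 163 c [439. 370.] wh [37. 45.] ang 77.8 z [0.076 0.089 0.097]
yellow 93 c [438. 370.] wh [32. 39.] ang 72.9 z [0.085 0.09  0.095]
scene high pts near stand:
[0.445 0.372 0.137] 0.15574036261561697
canister 753 c [ 363. -243.] wh [ 75. 166.] ang 21.7 z [0.019 0.105 0.113]
bottle 522 c [333. 200.] wh [61. 61.] ang 0.5 z [0.041 0.105 0.152]
tape 1056 c [686. 357.] wh [ 52. 158.] ang 83.4 z [0.025 0.065 0.091]
bin 653 c [ 717. -380.] wh [131. 154.] ang 1.1 z [0.015 0.041 0.067]
clamp 760 c [404. -12.] wh [ 76. 167.] ang 1.6 z [0.015 0.021 0.029]
```

```bash
python3 -m pendant '[{"dx":203,"dy":200,"dz":-34,"twist":0.342},{"dx":203,"dy":200,"dz":-34,"twist":0.342},{"dx":203,"dy":200,"dz":-34,"twist":0.342},{"dx":203,"dy":200,"dz":-34,"twist":0.342},{"dx":203,"dy":200,"dz":-34,"twist":0.342},{"dx":203,"dy":200,"dz":-34,"twist":0.342},{"dx":203,"dy":200,"dz":-34,"twist":0.342},{"dx":203,"dy":200,"dz":-34,"twist":0.342}]' 20
cat >> h.py <<'E'
def wcloud():
    """wrist picture, HxWx3 world points (equidistant fisheye)"""
    s=r.get_state(); im,d=eyes.snapshot("wrist"); c=eyes.camera_info("wrist"); K=np.array(c["K"]); T=np.array(c["T_tool_cam"])
    v,u=np.mgrid[:400,:640]; a=(u-K[0,2])/K[0,0]; b=(v-K[1,2])/K[1,1]; th=np.hypot(a,b)+1e-9
    k=np.tan(np.minimum(th,1.5))/th; P=np.stack([a*k*d,b*k*d,d],-1)
    P=P@T[:3,:3].T+T[:3,3]; P=P@R.from_quat(s["eef_rot"]).as_matrix().T+s["tool_pos"]; P[(d<=0)|(th>1.45)]=np.nan
    return im,P
def rect(P,n):
    P=P[np.isfinite(P).all(1)]; c,wh,a=cv2.minAreaRect(P[:,:2].astype(np.float32)*1000)
    print(n,len(P),"c",np.round(c,1),"wh",np.round(wh,1),"ang",round(a,1),"z",np.round(np.percentile(P[:,2],[5,50,95]),4)); return P
E
python3 - <<'E'
from h import *
st(); im,W=wcloud(); np.save("w1.npy",W); cv2.imwrite("pics/w1.png",im); cv2.imwrite("w1.png",im)
c=eyes.camera_info("wrist"); print(np.round(c["T_tool_cam"],3).tolist(),np.round(c["K"],1).tolist())
n=(abs(W[...,0]-.47)<.11)&(abs(W[...,1]+.364)<.11)
rect(W[n&(W[...,2]>.037)&(W[...,2]<.052)],"bar")
E
```

```text
t 1.4 tcp [ 0.2679 -0.5647  0.2047] rpy [180.   -0.   25.4] F [-0.1  0.1 -0.5] open 1.002 ff 0.0
[[-0.0, -0.956, -0.293, 0.076], [1.0, -0.0, -0.0, -0.0], [-0.0, -0.293, 0.956, -0.18], [0.0, 0.0, 0.0, 1.0]] [[309.7, 0.0, 320.7], [0.0, 309.7, 196.3], [0.0, 0.0, 1.0]]validation failed for argument at $[0]...
Traceback (most recent call last):
  File "h.py", line 25, in rect
    print(n,len(P),"c",np.round(c,1),"wh",np.round(wh,1),"ang",round(a,1),"z",np.round(np.percentile(P[:,2],[5,50,95]),4)); return P
                                                                                       ~~~~~~~~~~~~~^^^^^^^^^^^^^^^^^^
IndexError: index -1 is out of bounds for axis 0 with size 0
```

View pics/w1.png

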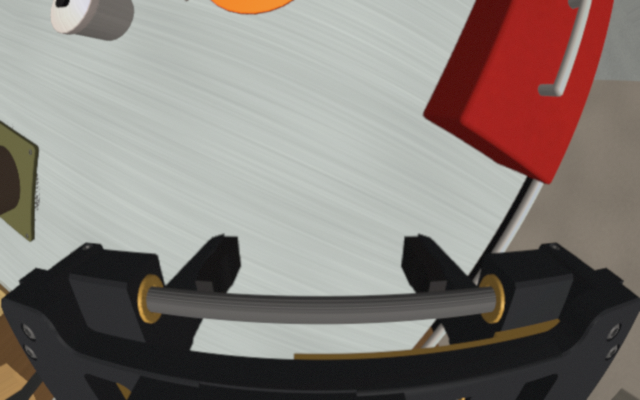

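The picture is from the start pose (trivet only at (250,5), canister at (90,15)): the call was refused because rows need all keys. I'll resend it with "claw".

```bash
python3 -m pendant '[{"claw":1,"dx":203,"dy":200,"dz":-34,"twist":0.342},{"claw":1,"dx":203,"dy":200,"dz":-34,"twist":0.342},{"claw":1,"dx":203,"dy":200,"dz":-34,"twist":0.342},{"claw":1,"dx":203,"dy":200,"dz":-34,"twist":0.342},{"claw":1,"dx":203,"dy":200,"dz":-34,"twist":0.342},{"claw":1,"dx":203,"dy":200,"dz":-34,"twist":0.342},{"claw":1,"dx":203,"dy":200,"dz":-34,"twist":0.342},{"claw":1,"dx":203,"dy":200,"dz":-34,"twist":0.342}]' 20
python3 - <<'E'
from h import *
st(); im,W=wcloud(); np.save("w1.npy",W); cv2.imwrite("pics/w2.png",im); cv2.imwrite("w1.png",im)
n=(abs(W[...,0]-.47)<.11)&(abs(W[...,1]+.364)<.11)
for a in ((.005,.0135),(.0135,.03),(.036,.052)):
    m=n&(W[...,2]>a[0])&(W[...,2]<a[1]); print(m.sum()); m.sum()>5 and rect(W[m],a)
E
```

```text
clock: 2.25
tool_pos: [0.4713, -0.364, 0.1706]
eef_rot: [0.924, 0.383, -0.0, -0.0]
contact_force: [-0.8, -0.8, -0.1]
opening: 1.002
finger_force: 0.0
t 2.25 tcp [ 0.4713 -0.364   0.1706] rpy [-180.     0.    45.1] F [-0.8 -0.8 -0.1] open 1.002 ff 0.0
10143
(0.005, 0.0135) 10143 c [ 480.6 -373.6] wh [158.5 158.3] ang 83.2 z [0.0069 0.0082 0.0095]
3902
(0.0135, 0.03) 3902 c [ 471.3 -363.6] wh [ 37.1 180.8] ang 44.9 z [0.0148 0.0162 0.018 ]
1098
(0.036, 0.052) 1098 c [ 471.7 -363.6] wh [19.8 59.1] ang 44.7 z [0.0415 0.0441 0.0454]
```

View pics/w2.png

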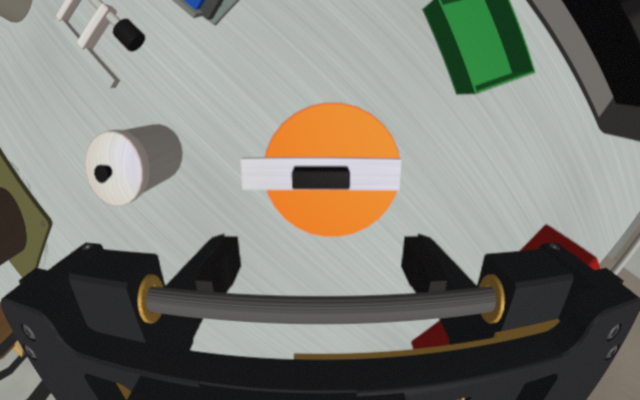

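Blade spans (241,160)–(400,190), with its black bar at (321,177) centred between the fingers; the wrist depth agrees with the given sizes to about 1 mm. Descending to grip the bar by its ends.

```bash
python3 -m pendant '[{"claw":1,"dx":0,"dy":0,"dz":-45,"twist":0},{"claw":1,"dx":0,"dy":0,"dz":-90,"twist":0},{"claw":1,"dx":0,"dy":0,"dz":-125,"twist":0},{"claw":1,"dx":0,"dy":0,"dz":-149,"twist":0},{"claw":1,"dx":0,"dy":0,"dz":-149,"twist":0},{"claw":0.6,"dx":0,"dy":0,"dz":-149,"twist":0},{"claw":0.6,"dx":0,"dy":0,"dz":-149,"twist":0},{"claw":0.6,"dx":0,"dy":0,"dz":-149,"twist":0}]' 20
python3 -m pendant '[{"claw":0.6,"dx":0,"dy":0,"dz":0,"twist":0},{"claw":0.6,"dx":0,"dy":0,"dz":0,"twist":0},{"claw":0.6,"dx":0,"dy":0,"dz":0,"twist":0}]' 20
```

```text
clock: 3.1
tool_pos: [0.4716, -0.3659, 0.0235]
eef_rot: [0.924, 0.382, 0.001, 0.001]
contact_force: [0.2, 0.2, 0.3]
opening: 0.753
finger_force: 0.0
clock: 3.4
tool_pos: [0.471, -0.3649, 0.0221]
eef_rot: [0.924, 0.382, 0.0, 0.0]
contact_force: [-0.1, -0.5, -0.5]
opening: 0.601
finger_force: 0.0
```

```bash
python3 -m pendant '[{"claw":0.3,"dx":0,"dy":0,"dz":0,"twist":0},{"claw":0.3,"dx":0,"dy":0,"dz":0,"twist":0},{"claw":0.3,"dx":0,"dy":0,"dz":0,"twist":0},{"claw":0.3,"dx":0,"dy":0,"dz":0,"twist":0}]' 20
python3 - <<'E'
from h import *
s=st(); im,W=wcloud(); cv2.imwrite("pics/w3.png",im)
n=(abs(W[...,0]-.47)<.11)&(abs(W[...,1]+.364)<.11)&(W[...,2]>.0135)&(W[...,2]<.02); n.sum()>5 and rect(W[n],"blade")
E
```

```text
clock: 3.8
tool_pos: [0.4708, -0.3647, 0.0217]
eef_rot: [0.924, 0.382, -0.0, -0.0]
contact_force: [0.1, 0.5, 0.2]
opening: 0.305
finger_force: 0.0
t 3.8 tcp [ 0.4708 -0.3647  0.0217] rpy [-180.    0.   45.] F [0.1 0.5 0.2] open 0.305 ff 0.0
blade 9545 c [ 471.4 -363.9] wh [ 36.9 180.8] ang 44.9 z [0.0151 0.0162 0.0173]
```

View pics/w3.png

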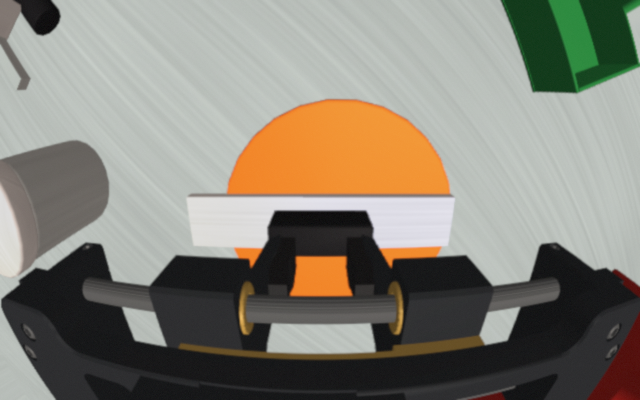

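```bash
python3 - <<'E'
from h import *
s=st(); im,W=wcloud(); Rm=R.from_quat(s["eef_rot"]).as_matrix(); T=(W-s["tool_pos"])@Rm
for u in (264,280,290,320,360): 
    print(u,[(v,*np.round(T[v,u]*1000).astype(int).tolist(),im[v,u].tolist()) for v in range(205,300,6)])
cv2.imwrite("pics/w4.png",cv2.resize(im[180:310,220:420],None,fx=4,fy=4,interpolation=2))
E
```

```text
t 3.85 tcp [ 0.4708 -0.3647  0.0217] rpy [-180.    0.   45.] F [ 0.6 -0.9 -0.1] open 0.301 ff 0.0
264 [(205, 13, -36, 6, [225, 223, 224]), (211, 10, -36, 5, [222, 221, 221]), (217, 5, -37, 6, [224, 223, 224]), (223, 1, -37, 6, [221, 220, 222]), (229, -3, -37, 6, [220, 220, 221]), (235, -8, -38, 6, [222, 222, 223]), (241, -12, -38, 5, [219, 219, 220]), (247, 11, -27, -49, [81, 81, 82]), (253, 11, -26, -56, [24, 24, 22]), (259, 11, -25, -61, [22, 22, 21]), (265, 11, -24, -66, [23, 22, 23]), (271, 12, -23, -73, [24, 22, 23]), (277, 11, -22, -76, [24, 23, 23]), (283, 11, -22, -81, [23, 24, 24]), (289, 12, -21, -86, [26, 24, 23]), (295, 26, -16, -110, [38, 40, 40])]
280 [(205, 13, -26, 7, [227, 223, 224]), (211, 11, -25, 1, [56, 54, 54]), (217, 12, -24, -11, [15, 17, 15]), (223, 11, -23, -19, [18, 18, 17]), (229, 9, -22, -24, [34, 33, 35]), (235, 10, -21, -34, [29, 28, 28]), (241, 10, -20, -40, [22, 20, 22]), (247, 9, -20, -46, [22, 22, 23]), (253, 10, -19, -53, [20, 19, 20]), (259, 9, -18, -58, [23, 23, 24]), (265, 9, -18, -63, [18, 18, 18]), (271, 9, -17, -69, [20, 19, 21]), (277, 10, -
[... 1069 characters left out ...]
3, [43, 136, 242]), (277, -46, 0, 15, [41, 135, 242]), (283, -50, 0, 13, [41, 134, 242]), (289, -56, 0, 15, [40, 133, 242]), (295, -60, 0, 13, [41, 113, 219])]
360 [(205, 13, 25, 5, [230, 221, 222]), (211, 11, 25, 1, [60, 56, 56]), (217, 11, 23, -10, [17, 16, 16]), (223, 11, 22, -19, [19, 17, 16]), (229, 9, 22, -23, [43, 43, 45]), (235, 5, 22, -22, [40, 41, 42]), (241, 9, 20, -39, [20, 22, 22]), (247, 9, 19, -46, [21, 20, 21]), (253, 10, 18, -54, [21, 21, 21]), (259, 9, 18, -58, [21, 21, 21]), (265, 10, 17, -64, [20, 19, 21]), (271, 9, 16, -69, [22, 21, 22]), (277, 10, 16, -74, [20, 20, 21]), (283, 9, 15, -78, [23, 23, 24]), (289, 7, 15, -79, [52, 53, 56]), (295, 27, 11, -111, [48, 49, 50])]
```

View pics/w4.png

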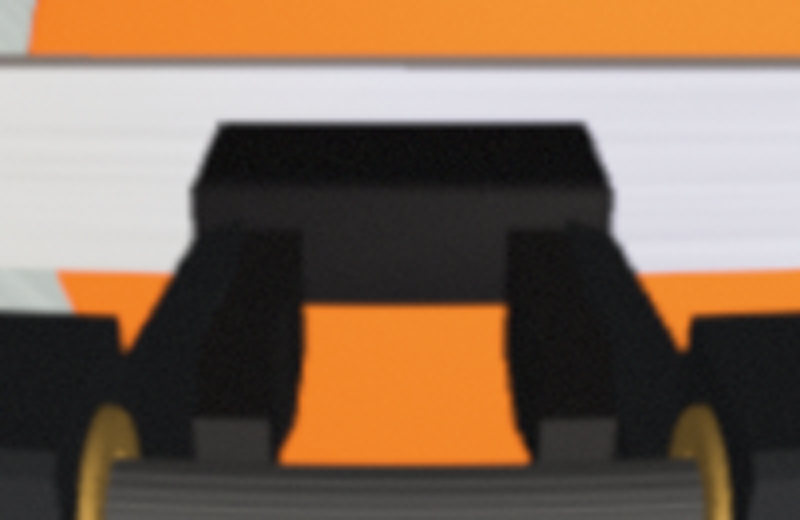

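```bash
python3 - <<'E'
from h import *
W=np.load("w1.npy"); Rm=R.from_quat([0.924,0.383,0,0]).as_matrix(); T=(W-np.array([.4713,-.364,.1706]))@Rm*1000
m=(abs(T[...,0])<14)&(abs(T[...,1])<75)&(T[...,2]>-110)&(T[...,2]<40)
for a in range(-110,40,10):
    q=m&(T[...,2]>=a)&(T[...,2]<a+10); P=T[q]
    if len(P): print(a,len(P),np.round(P.min(0)),np.round(P.max(0)),"inner|y|",round(abs(P[:,1]).min()))
for u in (225,232): print(u,[(v,*np.round(T[v,u]).astype(int).tolist()) for v in range(226,275,4)])
E
```

```text
-110 983 [  -9.  -52. -110.] [  14.   53. -100.] inner|y| 50
-100 699 [ -13.  -52. -100.] [  6.  52. -90.] inner|y| 51
-90 806 [-11. -62. -90.] [ 12.  61. -80.] inner|y| 43
-80 1381 [ -1. -61. -80.] [ 12.  62. -70.] inner|y| 43
-70 1111 [ -8. -60. -70.] [ 12.  60. -60.] inner|y| 45
-60 1181 [ -9. -59. -60.] [ 12.  59. -50.] inner|y| 43
-50 823 [ -9. -57. -50.] [ 12.  58. -40.] inner|y| 43
-40 412 [ -9. -57. -40.] [ 12.  57. -32.] inner|y| 44
225 [(226, -71, -121, 171), (230, -76, -122, 170), (234, -82, -122, 170), (238, 9, -50, -36), (242, 10, -48, -43), (246, 10, -47, -47), (250, 9, -46, -50), (254, 10, -45, -55), (258, 8, -44, -57), (262, 6, -45, -57), (266, 4, -45, -58), (270, 2, -45, -57), (274, 0, -45, -58)]
232 [(226, -71, -112, 171), (230, -76, -112, 171), (234, -82, -113, 170), (238, 9, -47, -36), (242, 9, -45, -40), (246, 9, -44, -46), (250, 7, -44, -46), (254, 5, -44, -47), (258, 3, -44, -48), (262, 1, -44, -48), (266, 0, -44, -50), (270, -2, -44, -51), (274, -3, -44, -52)]
```

The crop shows the fingers ending above the bar: the depth puts the real finger ends about 33 mm behind the reported TCP (end z ≈ 55 mm, bar top 44 mm). I'll open and go about 31 mm lower, watching the force.

```bash
python3 -m pendant '[{"claw":1,"dx":0,"dy":0,"dz":0,"twist":0},{"claw":1,"dx":0,"dy":0,"dz":0,"twist":0},{"claw":1,"dx":0,"dy":0,"dz":0,"twist":0},{"claw":1,"dx":0,"dy":0,"dz":0,"twist":0},{"claw":1,"dx":0,"dy":0,"dz":0,"twist":0},{"claw":1,"dx":0,"dy":0,"dz":-10,"twist":0},{"claw":1,"dx":0,"dy":0,"dz":-20,"twist":0},{"claw":1,"dx":0,"dy":0,"dz":-20,"twist":0}]' 20
python3 -m pendant '[{"claw":1,"dx":0,"dy":0,"dz":-4,"twist":0},{"claw":1,"dx":0,"dy":0,"dz":-8,"twist":0},{"claw":1,"dx":0,"dy":0,"dz":-11,"twist":0},{"claw":1,"dx":0,"dy":0,"dz":-11,"twist":0}]' 20
python3 - <<'E'
from h import *
s=st(); im,W=wcloud(); Rm=R.from_quat(s["eef_rot"]).as_matrix(); T=(W-s["tool_pos"])@Rm*1000
b=(abs(W[...,2]-.044)<.002)&(abs(T[...,0])<15)&(abs(T[...,1])<35); print(np.round(T[b].min(0)),np.round(T[b].max(0)))
E
```

```text
clock: 4.7
tool_pos: [0.4696, -0.3639, -0.0002]
eef_rot: [0.924, 0.383, -0.001, -0.001]
contact_force: [-0.6, 0.5, 0.4]
opening: 0.986
finger_force: 0.0
clock: 5.1
tool_pos: [0.4706, -0.3646, -0.0097]
eef_rot: [0.924, 0.382, -0.0, -0.0]
contact_force: [-0.7, 0.1, -0.1]
opening: 1.001
finger_force: 0.0
t 5.1 tcp [ 0.4706 -0.3646 -0.0097] rpy [-180.    0.   45.] F [-0.7  0.1 -0.1] open 1.001 ff 0.0
[ -9. -30. -56.] [ 12.  30. -52.]
```

```bash
python3 -m pendant '[{"claw":0.5,"dx":0,"dy":0,"dz":0,"twist":0},{"claw":0.5,"dx":0,"dy":0,"dz":0,"twist":0},{"claw":0.5,"dx":0,"dy":0,"dz":0,"twist":0},{"claw":0.5,"dx":0,"dy":0,"dz":0,"twist":0},{"claw":0.5,"dx":0,"dy":0,"dz":0,"twist":0}]' 20
python3 -m pendant '[{"claw":0.5,"dx":0,"dy":0,"dz":10,"twist":0},{"claw":0.5,"dx":0,"dy":0,"dz":40,"twist":0},{"claw":0.5,"dx":0,"dy":0,"dz":80,"twist":0},{"claw":0.5,"dx":0,"dy":0,"dz":120,"twist":0},{"claw":0.5,"dx":0,"dy":0,"dz":160,"twist":0},{"claw":0.5,"dx":0,"dy":0,"dz":160,"twist":0}]' 20
```

```text
clock: 5.65
tool_pos: [0.4709, -0.3648, -0.0091]
eef_rot: [0.924, 0.382, 0.0, 0.0]
contact_force: [-0.5, -0.2, 1.2]
opening: 0.686
finger_force: 20.0
clock: 6.25
tool_pos: [0.4742, -0.3668, 0.1567]
eef_rot: [0.924, 0.382, 0.003, 0.005]
contact_force: [1.6, -0.1, -1.0]
opening: 0.685
finger_force: 20.0
```

Bar gripped (60 mm). Carry it over the ramp, turning it into line, then look.

```bash
python3 -m pendant '[{"claw":0.5,"dx":17,"dy":40,"dz":10,"twist":-0.1},{"claw":0.5,"dx":34,"dy":80,"dz":10,"twist":-0.22},{"claw":0.5,"dx":51,"dy":120,"dz":10,"twist":-0.35},{"claw":0.5,"dx":68,"dy":160,"dz":10,"twist":-0.48},{"claw":0.5,"dx":86,"dy":201,"dz":10,"twist":-0.6},{"claw":0.5,"dx":103,"dy":242,"dz":10,"twist":-0.7},{"claw":0.5,"dx":120,"dy":283,"dz":10,"twist":-0.756},{"claw":0.5,"dx":137,"dy":323,"dz":10,"twist":-0.756}]' 20
python3 -m pendant '[{"claw":0.5,"dx":0,"dy":0,"dz":0,"twist":0},{"claw":0.5,"dx":0,"dy":0,"dz":0,"twist":0},{"claw":0.5,"dx":0,"dy":0,"dz":0,"twist":0}]' 20
cat >> h.py <<'E'
def panelfit(im,W):
    """fit panel pose from blue top face: yaw, O (28 deg slope assumed)"""
    hs=cv2.cvtColor(im,cv2.COLOR_BGR2HSV)
    m=(hs[...,0]>100)&(hs[...,0]<128)&(hs[...,1]>120)&(W[...,2]>.03)&(W[...,2]<.1)&(abs(W[...,0]-.55)<.07)&(abs(W[...,1]+.044)<.12)
    P=rect(W[m],"panel"); A=np.c_[P[:,:2],np.ones(len(P))]; k=np.linalg.lstsq(A,P[:,2],rcond=None)[0]
    print("plane",np.round(k,4),"slope",np.degrees(np.arctan(np.hypot(*k[:2]))),"z at .55,-.044",k@[.55,-.044,1]); return P
E
python3 - <<'E'
from h import *
s=st(); im,W=wcloud(); np.save("w5.npy",W); cv2.imwrite("pics/w5.png",im); panelfit(im,W)
hs=cv2.cvtColor(im,cv2.COLOR_BGR2HSV)
for n,a in (("green",(45,85)),("red1",(0,8))):
    m=(hs[...,0]>a[0])&(hs[...,0]<a[1])&(hs[...,1]>100)&(abs(W[...,0]-.57)<.05)&(abs(W[...,1]+.044)<.12); print(n,m.sum(), np.round(np.nanmean(W[m],0),4) if m.sum() else "")
m=(abs(W[...,1]+.044)<.09)&(W[...,0]>.63)&(W[...,0]<.66)&(W[...,2]<.12)&(W[...,2]>.08); P=W[m]; A=np.c_[P[:,:2],np.ones(len(P))]; k=np.linalg.lstsq(A,P[:,2],rcond=None)[0]; print("deck",len(P),k, k@[.64,-.044,1])
y=(hs[...,0]>15)&(hs[...,0]<32)&(hs[...,1]>150)&(abs(W[...,0]-.63)<.07)&(abs(W[...,1]+.044)<.13); rect(W[y],"cheeks")
E
```

```text
clock: 7.05
tool_pos: [0.6074, -0.0396, 0.16]
eef_rot: [1.0, 0.014, -0.001, 0.0]
contact_force: [0.7, -1.5, -2.3]
opening: 0.683
finger_force: 20.0
clock: 7.35
tool_pos: [0.6067, -0.0434, 0.1602]
eef_rot: [1.0, 0.014, -0.001, 0.001]
contact_force: [-0.3, -0.1, -2.8]
opening: 0.68
finger_force: 20.0
t 7.35 tcp [ 0.6067 -0.0434  0.1602] rpy [1.799e+02 1.000e-01 1.600e+00] F [-0.3 -0.1 -2.8] open 0.68 ff 20.0
panel 54 c [589.4  14.9] wh [ 1.2 72.7] ang 0.9 z [0.0748 0.076  0.0773]
plane [ 1.9415  0.0309 -1.069 ] slope 62.7516856974629 z at .55,-.044 -0.002493146004723723
green 0 
red1 0 
deck 7677 [ 0.53283886  0.01030307 -0.23909867] 0.10146486688652476
cheeks 5542 c [632.2 -42.3] wh [ 82.9 217.5] ang 0.9 z [0.0989 0.132  0.286 ]
```

View pics/w5.png

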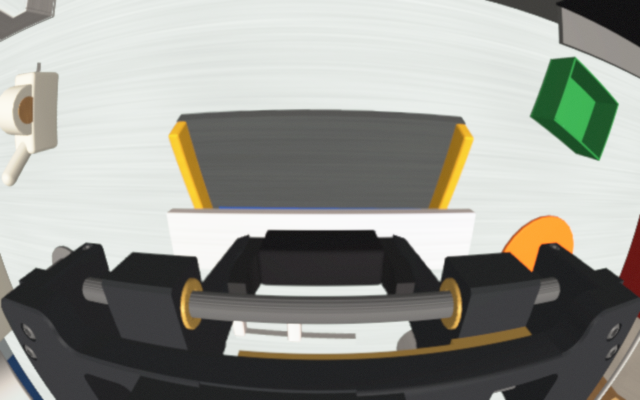

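Blade hangs level across (168–475, 212), the blue seam just visible at (300,207), the deck clear above it. The seam's measured position (X ≈ 0.589, Z ≈ 0.076) matches the model. Lowering with a light grip so the blade pivots onto the slope.

```bash
python3 -m pendant '[{"claw":0.5,"dx":3,"dy":0,"dz":-40,"twist":-0.006},{"claw":0.5,"dx":3,"dy":0,"dz":-70,"twist":-0.006},{"claw":0.5,"dx":3,"dy":0,"dz":-80,"twist":-0.006},{"claw":0.5,"dx":2,"dy":0,"dz":-84,"twist":-0.006},{"claw":0.5,"dx":0,"dy":0,"dz":-88,"twist":-0.006},{"claw":0.5,"dx":-3,"dy":0,"dz":-92,"twist":-0.006},{"claw":0.5,"dx":-3,"dy":0,"dz":-92,"twist":-0.006}]' 8
python3 - <<'E'
from h import *
s=st(); im,W=wcloud(); cv2.imwrite("w6.png",im); hs=cv2.cvtColor(im,cv2.COLOR_BGR2HSV)
m=(im.min(2)>170)&(W[...,0]>.57)&(W[...,0]<.66)&(abs(W[...,1]+.044)<.1)&(W[...,2]>.06)&(W[...,2]<.13)&(abs(W[...,1]+.044)>.035)
P=rect(W[m],"blade"); A=np.c_[P[:,:2],np.ones(len(P))]; k=np.linalg.lstsq(A,P[:,2],rcond=None)[0]; print(k)
m=(hs[...,0]>100)&(hs[...,0]<128)&(hs[...,1]>120)&(W[...,2]>.03)&(W[...,2]<.1)&(abs(W[...,0]-.55)<.07); rect(W[m],"blue") if m.sum()>5 else 0
E
```

```text
clock: 8.1
tool_pos: [0.6046, -0.0435, 0.0703]
eef_rot: [1.0, 0.01, 0.0, 0.001]
contact_force: [-3.0, -2.0, 2.2]
opening: 0.676
finger_force: 8.0
t 8.1 tcp [ 0.6046 -0.0435  0.0703] rpy [179.9  -0.    1.2] F [-3.  -2.   2.2] open 0.676 ff 8.0
blade 7785 c [604.7 -43.9] wh [ 45.8 199.6] ang 1.1 z [0.0945 0.0991 0.1022]
[ 0.19686693  0.00332936 -0.02196796]
blue 811 c [563.6 -44. ] wh [ 36.9 174.3] ang 1.0 z [0.0607 0.0629 0.0789]
```

```bash
python3 -m pendant '[{"claw":0.5,"dx":4,"dy":0,"dz":4,"twist":0},{"claw":0.5,"dx":8,"dy":0,"dz":6,"twist":0},{"claw":0.5,"dx":8,"dy":0,"dz":5,"twist":0},{"claw":0.5,"dx":8,"dy":0,"dz":5,"twist":0}]' 4
python3 -m pendant '[{"claw":0.72,"dx":0,"dy":0,"dz":0,"twist":0},{"claw":0.74,"dx":0,"dy":0,"dz":0,"twist":0},{"claw":0.78,"dx":0,"dy":0,"dz":0,"twist":0},{"claw":0.78,"dx":0,"dy":0,"dz":0,"twist":0}]' 4
cat >> h.py <<'E'
def blade(f="wb.png"):
    im,W=wcloud(); cv2.imwrite(f,im); hs=cv2.cvtColor(im,cv2.COLOR_BGR2HSV); s=r.get_state(); yr=W[...,1]+.043
    m=(im.min(2)>140)&(hs[...,1]<40)&(W[...,0]>.56)&(W[...,0]<.68)&(abs(yr)<.092)&(W[...,2]>.06)&(W[...,2]<.14)
    P=W[m]; 
    for lo,hi in ((-.09,-.06),(.06,.09)):
        Q=P[(P[:,1]+.043>lo)&(P[:,1]+.043<hi)]
        if len(Q)<30: print("few",len(Q)); continue
        a=np.percentile(Q[:,0],[2,98]); k=np.polyfit(Q[:,0],Q[:,2],1); print("end",lo,len(Q),"X",np.round(a,4),"slope",round(np.degrees(np.arctan(k[0])),1),"zmid-deck",np.round(np.polyval(k,a.mean())-(.0539+(a.mean()-.550)*.5317),4))
    print("y range",np.round(np.percentile(P[:,1],[1,99]),4))
    return im,W
E
python3 -c "
from h import *
st();blade()"
```

```text
clock: 8.55
tool_pos: [0.6138, -0.0413, 0.074]
eef_rot: [1.0, 0.012, 0.001, -0.0]
contact_force: [0.3, 0.4, 0.7]
opening: 0.678
finger_force: 4.0
clock: 8.95
tool_pos: [0.6129, -0.0417, 0.0737]
eef_rot: [1.0, 0.011, 0.0, 0.0]
contact_force: [0.6, 0.9, 1.0]
opening: 0.782
finger_force: 0.0
t 8.95 tcp [ 0.6129 -0.0417  0.0737] rpy [180.   -0.    1.3] F [0.6 0.9 1. ] open 0.782 ff 0.0
end -0.09 2067 X [0.6036 0.6382] slope 22.9 zmid-deck 0.0072
end 0.06 2273 X [0.6008 0.6362] slope 18.4 zmid-deck 0.0087
y range [-0.1296  0.0472]
```

```bash
python3 -m pendant '[{"claw":0.5,"dx":-2,"dy":-1,"dz":-1,"twist":0},{"claw":0.5,"dx":-2,"dy":-1,"dz":-1,"twist":0},{"claw":0.5,"dx":-2,"dy":-1,"dz":-1,"twist":0}]' 5
python3 -m pendant '[{"claw":0.5,"dx":-3,"dy":0,"dz":-2,"twist":0},{"claw":0.5,"dx":-6,"dy":0,"dz":-4,"twist":0},{"claw":0.5,"dx":-9,"dy":0,"dz":-5.5,"twist":0},{"claw":0.5,"dx":-12,"dy":0,"dz":-7,"twist":0},{"claw":0.5,"dx":-12,"dy":0,"dz":-7,"twist":0}]' 5
python3 -c "
from h import *
st();blade()"
```

```text
clock: 9.3
tool_pos: [0.6101, -0.0429, 0.0724]
eef_rot: [1.0, 0.011, -0.001, 0.0]
contact_force: [-0.9, 0.6, -1.4]
opening: 0.678
finger_force: 5.0
clock: 9.8
tool_pos: [0.5975, -0.0428, 0.0652]
eef_rot: [1.0, 0.011, -0.001, 0.0]
contact_force: [-1.6, -0.2, 0.1]
opening: 0.679
finger_force: 5.0
t 9.8 tcp [ 0.5975 -0.0428  0.0652] rpy [1.8e+02 1.0e-01 1.3e+00] F [-1.6 -0.2  0.1] open 0.679 ff 5.0
end -0.09 2245 X [0.5903 0.6248] slope 21.8 zmid-deck 0.0074
end 0.06 2346 X [0.5873 0.6224] slope 18.5 zmid-deck 0.0089
y range [-0.1309  0.0459]
```

```bash
python3 -m pendant '[{"claw":0.5,"dx":-1.5,"dy":0,"dz":-0.8,"twist":0},{"claw":0.5,"dx":-3,"dy":0,"dz":-1.6,"twist":0},{"claw":0.5,"dx":-4.5,"dy":0,"dz":-2.4,"twist":0},{"claw":0.5,"dx":-6,"dy":0,"dz":-3.2,"twist":0},{"claw":0.5,"dx":-6,"dy":0,"dz":-3.2,"twist":0}]' 5
python3 -c "
from h import *
st();im,W=blade()
cv2.imwrite('pics/w7.png',im)"
```

```text
clock: 10.35
tool_pos: [0.5962, -0.0428, 0.064]
eef_rot: [1.0, 0.011, 0.004, 0.0]
contact_force: [3.1, -0.3, 5.8]
opening: 0.682
finger_force: 5.0
t 10.35 tcp [ 0.5962 -0.0428  0.064 ] rpy [180.   -0.4   1.3] F [ 3.1 -0.3  5.8] open 0.682 ff 5.0
end -0.09 2251 X [0.5894 0.6235] slope 22.5 zmid-deck 0.0074
end 0.06 2335 X [0.5864 0.6208] slope 21.0 zmid-deck 0.009
y range [-0.131   0.0458]
```

View pics/w7.png

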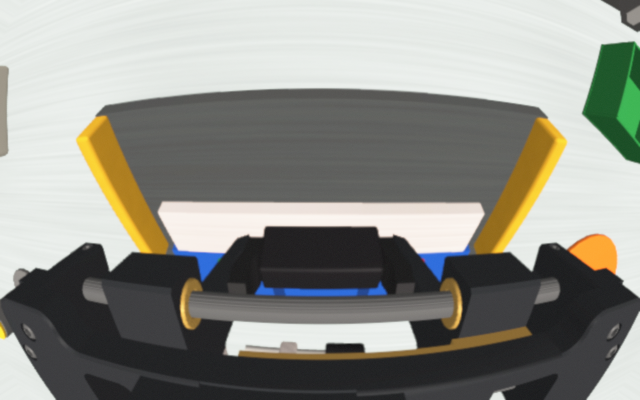

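The blade (160–485, 203–252) lies flat with the blue panel directly abutting its lower edge; the push force confirms contact. Releasing and rising.

```bash
python3 -m pendant '[{"claw":0.5,"dx":3,"dy":0,"dz":1.6,"twist":0},{"claw":0.8,"dx":3.5,"dy":0,"dz":2,"twist":0},{"claw":1,"dx":4,"dy":0,"dz":2.5,"twist":0},{"claw":1,"dx":4,"dy":0,"dz":3,"twist":0},{"claw":1,"dx":4,"dy":0,"dz":20,"twist":0},{"claw":1,"dx":4,"dy":0,"dz":60,"twist":0},{"claw":1,"dx":4,"dy":0,"dz":105,"twist":0},{"claw":1,"dx":4,"dy":0,"dz":105,"twist":0}]' 5
python3 - <<'E'
from h import *
s=st(); im,W=blade("w8.png"); np.save("w8.npy",W)
panelfit(im,W); hs=cv2.cvtColor(im,cv2.COLOR_BGR2HSV)
a=np.radians(28); 
for psi in (1.0,1.7):
    c,sn=np.cos(np.radians(psi)),np.sin(np.radians(psi)); Y=np.array([-sn,c,0]); Z=np.array([-np.sin(a)*c,-np.sin(a)*sn,np.cos(a)]); X=np.cross(Y,Z); B=np.c_[X,Y,Z]
    L=(W-np.array([.550,-.044,.0539]))@B*1000
    white=(im.min(2)>140)&(hs[...,1]<40)&(L[...,2]>3)&(L[...,2]<14)&(abs(L[...,1])<95)&(L[...,0]>38)&(L[...,0]<95)
    blue=(hs[...,0]>100)&(hs[...,0]<128)&(hs[...,1]>120)&(abs(L[...,2]-8)<6)&(abs(L[...,0])<60)
    for lo,hi in ((-85,-65),(-60,-40),(40,60),(65,85)):
        q=(L[...,1]>lo)&(L[...,1]<hi); w=L[white&q]; b=L[blue&q]
        print(psi,lo,"white x",np.round(np.percentile(w[:,0],[1,99]),1),"z",np.round(np.median(w[:,2]),1),"blue xmax",np.round(np.percentile(b[:,0],[1,99]),1) if len(b) else "", "z",np.round(np.median(b[:,2]),1) if len(b) else "")
    w=L[white]; print("white y",np.round(np.percentile(w[:,1],[.5,99.5]),1)); b=L[blue]; print("blue y",np.round(np.percentile(b[:,1],[.5,99.5]),1))
    for n,h in (("green",(hs[...,0]>45)&(hs[...,0]<90)&(hs[...,1]>90)),("red",((hs[...,0]<8)|(hs[...,0]>172))&(hs[...,1]>90))):
        m=h&(abs(L[...,2]-8)<8)&(abs(L[...,0]-34)<15)&(abs(L[...,1])<95); print(n,m.sum(),np.round(np.median(L[m],0),1) if m.sum() else "")
E
```

```text
clock: 11.2
tool_pos: [0.601, -0.0432, 0.1732]
eef_rot: [1.0, 0.011, 0.006, 0.0]
contact_force: [0.7, -0.4, 1.4]
opening: 0.998
finger_force: 0.0
t 11.2 tcp [ 0.601  -0.0432  0.1732] rpy [180.   -0.6   1.3] F [ 0.7 -0.4  1.4] open 0.998 ff 0.0
end -0.09 1087 X [0.5893 0.6238] slope 21.8 zmid-deck 0.0074
end 0.06 1152 X [0.5863 0.6776] slope 18.5 zmid-deck 0.0034
y range [-0.1306  0.0462]
panel 8240 c [548.  -43.8] wh [ 82.8 198.2] ang 1.3 z [0.0422 0.0617 0.0796]
plane [ 0.5322  0.0103 -0.2297] slope 28.0249360728381 z at .55,-.044 0.06254045803699912
1.0 -85 white x [46.7 83.2] z 7.7 blue xmax [-42.3  44. ] z 7.6
1.0 -60 white x [47. 83.] z 7.6 blue xmax [-43.1  44.1] z 7.6
1.0 40 white x [46.2 82.8] z 7.7 blue xmax [-42.1  43.5] z 7.7
1.0 65 white x [46.1 82.8] z 7.7 blue xmax [-43.   43.4] z 7.7
white y [-88.4  90. ]
blue y [-93.4  94. ]
green 72 [35.2 60.2  8.2]
red 59 [ 35.5 -59.3   8.2]
1.7 -85 white x [45.9 82.4] z 8.1 blue xmax [-43.   43.3] z 8.0
1.7 -60 white x [46.4 82.5] z 7.9 blue xmax [-43.6  43.6] z 7.9
1.7 40 white x [46.8 83.3] z 7.4 blue xmax [-41.7  44.1] z 7.4
1.7 65 white x [46.6 83.6] z 7.3 blue xmax [-42.3  44.4] z 7.2
white y [-89.   89.3]
blue y [-93.6  93.8]
green 72 [35.9 59.9  7.9]
red 59 [ 34.8 -59.6   8.5]
```

Straightedge is released and flush (lower edge at x ≈ 45.5 mm in the panel frame along its length). Now to the stylus.

```bash
python3 -m pendant '[{"claw":1,"dx":-18,"dy":46,"dz":10,"twist":0},{"claw":1,"dx":-36,"dy":92,"dz":20,"twist":0},{"claw":1,"dx":-54,"dy":138,"dz":30,"twist":0},{"claw":1,"dx":-72,"dy":184,"dz":30,"twist":0},{"claw":1,"dx":-90,"dy":230,"dz":30,"twist":0},{"claw":1,"dx":-108,"dy":276,"dz":30,"twist":0},{"claw":1,"dx":-126,"dy":322,"dz":30,"twist":0},{"claw":1,"dx":-144,"dy":368,"dz":30,"twist":0}]' 5
python3 -m pendant '[{"claw":1,"dx":-17,"dy":42,"dz":0,"twist":0},{"claw":1,"dx":-17,"dy":42,"dz":0,"twist":0},{"claw":1,"dx":-17,"dy":42,"dz":0,"twist":0}]' 5
cat >> h.py <<'E'
def stylus():
    im,W=wcloud(); hs=cv2.cvtColor(im,cv2.COLOR_BGR2HSV); n=(abs(W[...,0]-.44)<.06)&(abs(W[...,1]-.37)<.06)
    red=n&((hs[...,0]<8)|(hs[...,0]>170))&(hs[...,1]>120)
    top=red&(W[...,2]>np.nanpercentile(W[red][:,2],90)-.004); rect(W[red],"red"); rect(W[top],"redtop")
    yel=n&(hs[...,0]>18)&(hs[...,0]<35)&(hs[...,1]>120); rect(W[yel],"yellow")
    foot=n&(W[...,2]>.004)&(W[...,2]<.013); rect(W[foot],"foot")
    return im,W
E
python3 -c "
from h import *
st();im,W=stylus();cv2.imwrite('pics/w9.png',im)"
```

```text
clock: 12.05
tool_pos: [0.4509, 0.3263, 0.1962]
eef_rot: [1.0, 0.011, -0.001, 0.001]
contact_force: [0.5, 1.2, 0.6]
opening: 1.005
finger_force: 0.0
clock: 12.35
tool_pos: [0.4342, 0.3677, 0.1961]
eef_rot: [1.0, 0.013, -0.001, 0.001]
contact_force: [0.0, -0.0, -0.4]
opening: 1.002
finger_force: 0.0
t 12.35 tcp [0.4342 0.3677 0.1961] rpy [1.799e+02 1.000e-01 1.500e+00] F [ 0.  -0.  -0.4] open 1.002 ff 0.0
red 891 c [422.7 366.9] wh [62.7 18.9] ang 19.9 z [0.1094 0.1496 0.1511]
redtop 592 c [442.5 374.3] wh [19.6 18.8] ang 21.4 z [0.1485 0.1501 0.1512]
yellow 3303 c [437.4 365.4] wh [ 56.4 111.5] ang 1.3 z [0.0894 0.3132 0.3225]
foot 1750 c [446.9 374.6] wh [83.1 73.8] ang 88.2 z [0.0068 0.0081 0.0096]
```

View pics/w9.png

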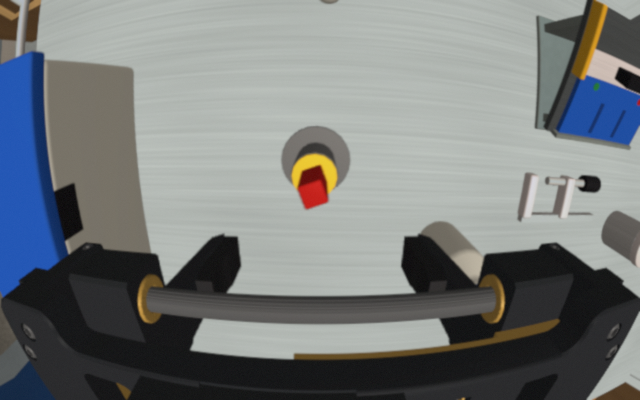

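The stylus stands upright at (313,185): grip top at (0.4425, 0.3743, 0.150), turned about 21°. Turn to match, descend, grip.

```bash
python3 -m pendant '[{"claw":1,"dx":8,"dy":6.5,"dz":0,"twist":0.12},{"claw":1,"dx":8,"dy":6.5,"dz":0,"twist":0.24},{"claw":1,"dx":8,"dy":6.5,"dz":0,"twist":0.34},{"claw":1,"dx":8,"dy":6.5,"dz":0,"twist":0.34},{"claw":1,"dx":8,"dy":6.5,"dz":-40,"twist":0.34},{"claw":1,"dx":8,"dy":6.5,"dz":-80,"twist":0.34},{"claw":1,"dx":8,"dy":6.5,"dz":-115,"twist":0.34},{"claw":1,"dx":8,"dy":6.5,"dz":-126,"twist":0.34}]' 8
python3 -m pendant '[{"claw":0.8,"dx":0,"dy":0,"dz":0,"twist":0},{"claw":0.5,"dx":0,"dy":0,"dz":0,"twist":0},{"claw":0.3,"dx":0,"dy":0,"dz":0,"twist":0},{"claw":0.1,"dx":0,"dy":0,"dz":0,"twist":0},{"claw":0.1,"dx":0,"dy":0,"dz":0,"twist":0},{"claw":0.1,"dx":0,"dy":0,"dz":0,"twist":0},{"claw":0.1,"dx":0,"dy":0,"dz":0,"twist":0},{"claw":0.1,"dx":0,"dy":0,"dz":0,"twist":0}]' 8
python3 -m pendant '[{"claw":0.1,"dx":0,"dy":0,"dz":0,"twist":0},{"claw":0.1,"dx":0,"dy":0,"dz":0,"twist":0},{"claw":0.1,"dx":0,"dy":0,"dz":0,"twist":0}]' 8
python3 -c "
from h import *
s=st();im,W=wcloud();T=(W-s['tool_pos'])@R.from_quat(s['eef_rot']).as_matrix()*1000
hs=cv2.cvtColor(im,cv2.COLOR_BGR2HSV)
red=((hs[...,0]<8)|(hs[...,0]>170))&(hs[...,1]>120)&(abs(T[...,0])<40)&(abs(T[...,1])<30); P=T[red]; print(red.sum(),np.round(np.percentile(P,[2,98],0)))"
```

```text
clock: 13.2
tool_pos: [0.4425, 0.3704, 0.0682]
eef_rot: [0.984, 0.178, -0.003, 0.002]
contact_force: [-0.1, -0.3, 0.7]
opening: 0.999
finger_force: 0.0
clock: 14.0
tool_pos: [0.4438, 0.3738, 0.0716]
eef_rot: [0.984, 0.18, 0.0, 0.0]
contact_force: [0.3, -0.3, 0.8]
opening: 0.296
finger_force: 0.0
clock: 14.3
tool_pos: [0.4438, 0.374, 0.0715]
eef_rot: [0.984, 0.18, 0.0, -0.0]
contact_force: [0.2, 1.1, -0.0]
opening: 0.225
finger_force: 8.0
t 14.3 tcp [0.4438 0.374  0.0715] rpy [-180.    -0.    20.8] F [ 0.2  1.1 -0. ] open 0.225 ff 8.0
2950 [[  4. -10. -80.]
 [  9.  10. -26.]]
```

```bash
python3 -m pendant '[{"claw":0.1,"dx":0,"dy":0,"dz":20,"twist":0},{"claw":0.1,"dx":0,"dy":0,"dz":40,"twist":0},{"claw":0.1,"dx":0,"dy":0,"dz":40,"twist":-0.12},{"claw":0.1,"dx":0,"dy":0,"dz":40,"twist":-0.24},{"claw":0.1,"dx":0,"dy":0,"dz":40,"twist":-0.343},{"claw":0.1,"dx":-4,"dy":0,"dz":40,"twist":-0.343},{"claw":0.1,"dx":-9,"dy":0,"dz":40,"twist":-0.343},{"claw":0.1,"dx":-9,"dy":0,"dz":40,"twist":-0.343}]' 8
python3 -m pendant '[{"claw":0.1,"dx":-6,"dy":0,"dz":-1.5,"twist":0},{"claw":0.1,"dx":-11,"dy":0,"dz":-3,"twist":0},{"claw":0.1,"dx":-16,"dy":0,"dz":-4.5,"twist":0},{"claw":0.1,"dx":-16,"dy":0,"dz":-4.5,"twist":0}]' 5
cat >> h.py <<'E'
def tilt():
    "stylus in hand: grip's +x face, grip top, collar -> lean (deg, + = top toward tool -x), all in tool frame mm"
    s=st(); im,W=wcloud(); T=(W-s["tool_pos"])@R.from_quat(s["eef_rot"]).as_matrix()*1000
    hs=cv2.cvtColor(im,cv2.COLOR_BGR2HSV); n=(abs(T[...,1])<14)&(abs(T[...,0])<70)&(T[...,2]>-110)&(T[...,2]<90)
    red=n&((hs[...,0]<8)|(hs[...,0]>170))&(hs[...,1]>120)&(abs(T[...,1])<7); P=T[red]
    print("red",len(P),np.round(np.percentile(P,[2,50,98],0)).tolist())
    Q=P[(P[:,2]>-75)]; k=np.polyfit(Q[:,2],Q[:,0],1); print("face lean",np.round(np.degrees(np.arctan(k[0])),1),"x at z=-52:",np.round(np.polyval(k,-52),1),"resid",np.round(np.std(Q[:,0]-np.polyval(k,Q[:,2])),2))
    y=n&(hs[...,0]>18)&(hs[...,0]<35)&(hs[...,1]>120)&(T[...,2]>-40); Y=T[y]
    if len(Y)>20: print("collar",len(Y),np.round(np.percentile(Y,[2,50,98],0)).tolist())
    return im,T,red,y
E
python3 -c "
from h import *
tilt()"
```

```text
clock: 15.15
tool_pos: [0.4341, 0.3736, 0.1115]
eef_rot: [1.0, 0.011, -0.0, 0.0]
contact_force: [0.1, -0.3, -0.3]
opening: 0.225
finger_force: 8.0
clock: 15.55
tool_pos: [0.4175, 0.3739, 0.1068]
eef_rot: [1.0, 0.011, -0.001, 0.0]
contact_force: [0.1, -1.0, -0.7]
opening: 0.225
finger_force: 5.0
t 15.55 tcp [0.4175 0.3739 0.1068] rpy [1.8e+02 1.0e-01 1.2e+00] F [ 0.1 -1.  -0.7] open 0.225 ff 5.0
red 2442 [[-15.0, -7.0, -77.0], [7.0, 0.0, -57.0], [15.0, 7.0, -26.0]]
face lean 13.9 x at z=-52: 8.6 resid 1.26
collar 1370 [[4.0, -14.0, -34.0], [20.0, 0.0, -22.0], [28.0, 14.0, -18.0]]
```

It pivots as planned (14° so far). Continue to about 28°.

```bash
python3 -m pendant '[{"claw":0.1,"dx":-6,"dy":0,"dz":-1.5,"twist":0},{"claw":0.1,"dx":-12,"dy":0,"dz":-3,"twist":0},{"claw":0.1,"dx":-18.5,"dy":0,"dz":-5,"twist":0},{"claw":0.1,"dx":-18.5,"dy":0,"dz":-5,"twist":0}]' 5
python3 -m pendant '[{"claw":0.1,"dx":0,"dy":0,"dz":0,"twist":0},{"claw":0.1,"dx":0,"dy":0,"dz":0,"twist":0}]' 20
python3 - <<'E'
from h import *
im,T,red,y=tilt()
P=T[red]; h,xe=np.histogram(P[:,2],bins=range(-90,-20,4))
for a in range(-86,-20,4):
    q=P[(P[:,2]>=a)&(P[:,2]<a+4)]
    if len(q)>5: print(a,len(q),np.round(np.percentile(q[:,0],[2,50,98]),1))
Y=T[y]; k=np.linalg.lstsq(np.c_[Y[:,:2],np.ones(len(Y))],Y[:,2],rcond=None)[0]; print("collar plane",k,"tilt",np.degrees(np.arctan(k[0])),np.degrees(np.arctan(k[1])))
E
```

```text
clock: 16.0
tool_pos: [0.3984, 0.3736, 0.1016]
eef_rot: [1.0, 0.011, -0.001, 0.001]
contact_force: [0.2, 0.6, -0.2]
opening: 0.232
finger_force: 5.0
clock: 16.2
tool_pos: [0.4001, 0.3738, 0.1019]
eef_rot: [1.0, 0.01, -0.0, 0.0]
contact_force: [0.6, -0.1, -1.6]
opening: 0.228
finger_force: 20.0
t 16.2 tcp [0.4001 0.3738 0.1019] rpy [180.    0.    1.1] F [ 0.6 -0.1 -1.6] open 0.228 ff 20.0
red 2741 [[-19.0, -7.0, -74.0], [8.0, 0.0, -54.0], [21.0, 7.0, -30.0]]
face lean 34.3 x at z=-52: 8.2 resid 3.51
collar 1449 [[4.0, -14.0, -33.0], [27.0, 0.0, -29.0], [35.0, 14.0, -16.0]]
-78 35 [-16.1 -14.8 -14. ]
-74 222 [-21.2 -17.   -0.1]
-70 295 [-1.7 -0.   1.9]
-66 305 [0.1 2.2 4.4]
-62 270 [2.7 4.6 6.3]
-58 262 [5.2 6.7 8.5]
-54 255 [ 7.4  9.1 10.6]
-50 224 [ 9.8 11.4 13.1]
-46 224 [11.9 13.5 15.3]
-42 222 [14.  15.8 17.6]
-38 185 [16.6 18.  19.5]
-34 189 [18.7 20.3 22. ]
-30 50 [20.5 21.5 22.1]
collar plane [-4.60287092e-01 -5.96974394e-03 -1.63414441e+01] tilt -24.716005163280897 -0.3420370692770785
```

Lean ≈ 29° (needs 28 ± 8); the tip sits at tool (+50.6, 0, +42.7) mm by both the collar and the grip geometry. Withdraw, carry to above the green dot, and check the lean again.

```bash
python3 -m pendant '[{"claw":0.1,"dx":-5,"dy":0,"dz":12,"twist":0},{"claw":0.1,"dx":-9,"dy":0,"dz":30,"twist":0},{"claw":0.1,"dx":-9,"dy":0,"dz":55,"twist":0},{"claw":0.1,"dx":-9,"dy":0,"dz":85,"twist":0},{"claw":0.1,"dx":-5,"dy":-15,"dz":90,"twist":0},{"claw":0.1,"dx":10,"dy":-55,"dz":90,"twist":0},{"claw":0.1,"dx":26,"dy":-100,"dz":90,"twist":0},{"claw":0.1,"dx":43,"dy":-145,"dz":90,"twist":0}]' 20
python3 -m pendant '[{"claw":0.1,"dx":17,"dy":-43,"dz":0,"twist":0},{"claw":0.1,"dx":34,"dy":-86,"dz":0,"twist":0},{"claw":0.1,"dx":51,"dy":-129,"dz":0,"twist":0},{"claw":0.1,"dx":68,"dy":-172,"dz":0,"twist":0},{"claw":0.1,"dx":84,"dy":-205,"dz":0,"twist":0},{"claw":0.1,"dx":89,"dy":-213,"dz":-20,"twist":0},{"claw":0.1,"dx":89,"dy":-213,"dz":-36,"twist":0},{"claw":0.1,"dx":89,"dy":-213,"dz":-36,"twist":0}]' 20
python3 - <<'E'
from h import *
im,T,red,y=tilt(); P=T[red]; P=P[P[:,2]>-66]; k=np.polyfit(P[:,2],P[:,0],1); th=np.arctan(k[0]); s,c=np.sin(th),np.cos(th)
a=np.array([np.polyval(k,-52)-10*c,-52+10*s]); Y=T[y]; pr=Y[:,0]*s+Y[:,2]*c; print("lean",np.degrees(th),"collar proj pct",np.round(np.percentile(pr,[5,25,50,75]),1))
t=75+np.percentile(pr,25)-(a@[s,c]); print("tip tool",np.round(a+t*np.array([s,c]),1), "grip-based",np.round([a[0]-(a[1]+52)*s/c+108.5*s,-52+108.5*c],1))
cv2.imwrite("pics/w10.png",im)
E
```

```text
clock: 17.05
tool_pos: [0.4429, 0.2263, 0.192]
eef_rot: [1.0, 0.01, -0.0, 0.0]
contact_force: [0.4, -0.2, -1.0]
opening: 0.226
finger_force: 20.0
clock: 17.85
tool_pos: [0.5298, 0.0143, 0.1542]
eef_rot: [1.0, 0.009, -0.003, 0.0]
contact_force: [-0.2, -0.0, -1.5]
opening: 0.225
finger_force: 20.0
t 17.85 tcp [0.5298 0.0143 0.1542] rpy [180.    0.3   1. ] F [-0.2 -0.  -1.5] open 0.225 ff 20.0
red 2733 [[-19.0, -7.0, -74.0], [8.0, 0.0, -54.0], [21.0, 7.0, -30.0]]
face lean 34.3 x at z=-52: 8.2 resid 3.53
collar 1444 [[4.0, -14.0, -33.0], [27.0, 0.0, -29.0], [35.0, 14.0, -16.0]]
lean 29.41208097222552 collar proj pct [-13.  -12.5 -12.2 -11.7]
tip tool [51.1 42.9] grip-based [50.9 42.5]
```

View pics/w10.png

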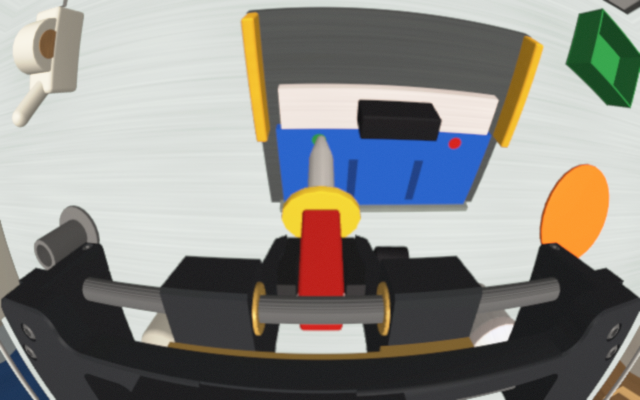

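The stylus leans correctly in the grip, its tip at (320,137) close to the green dot (316,140); the straightedge still abuts the panel. Fine approach.

```bash
python3 -m pendant '[{"claw":0.1,"dx":0,"dy":0,"dz":-8,"twist":0},{"claw":0.1,"dx":0,"dy":0,"dz":-16,"twist":0},{"claw":0.1,"dx":0,"dy":0,"dz":-20,"twist":0},{"claw":0.1,"dx":0,"dy":0,"dz":-20,"twist":0},{"claw":0.1,"dx":0,"dy":0,"dz":-20,"twist":0}]' 20
cat >> h.py <<'E'
def tip(tx=50.9,tz=42.7,O=(.5508,-.0438,.0539),psi=1.2):
    s=st(); p=np.array(s["tool_pos"])+R.from_quat(s["eef_rot"]).as_matrix()@[tx/1e3,0,tz/1e3]
    a,q=np.radians(28),np.radians(psi); Y=np.array([-np.sin(q),np.cos(q),0]); Z=np.array([-np.sin(a)*np.cos(q),-np.sin(a)*np.sin(q),np.cos(a)])
    B=np.c_[np.cross(Y,Z),Y,Z]; l=(p-O)@B*1e3; print("tip in panel",np.round(l,1)); return l,B
E
python3 - <<'E'
from h import *
l,B=tip(); print("to (43,60,10):",np.round(B@(np.array([43,60,10])-l),1)); print("along -60:",np.round(B@[0,-60,0],1))
im,W=wcloud(); hs=cv2.cvtColor(im,cv2.COLOR_BGR2HSV); L=(W-np.array([.5508,-.0438,.0539]))@B*1e3
for n,h in (("green",(hs[...,0]>45)&(hs[...,0]<90)),("red",((hs[...,0]<8)|(hs[...,0]>172)))):
    m=h&(hs[...,1]>90)&(abs(L[...,2]-8)<8)&(abs(L[...,0]-34)<12)&(abs(L[...,1])<95); print(n,m.sum(),np.round(np.median(L[m],0),1) if m.sum() else "")
w=(im.min(2)>140)&(hs[...,1]<40)&(L[...,2]>3)&(L[...,2]<14)&(L[...,1]>-90)&(L[...,1]<-40)&(L[...,0]>38)&(L[...,0]<95); print("blade x",np.round(np.percentile(L[w],[1,99],0),1).tolist())
st_=(hs[...,1]<50)&(abs(L[...,1]-l[1])<7)&(abs(L[...,0]-43)<10)&(L[...,2]>14)&(L[...,2]<40); P=L[st_]; print("shaft pts",len(P)); 
for a in range(14,40,4):
    q=P[(P[:,2]>=a)&(P[:,2]<a+4)]
    if len(q): print(a,len(q),np.round(np.median(q,0),1),np.round(q[:,1].min(),1),np.round(q[:,1].max(),1),np.round(q[:,0].max(),1))
E
```

```text
clock: 18.4
tool_pos: [0.5324, 0.0159, 0.1361]
eef_rot: [1.0, 0.01, 0.0, 0.0]
contact_force: [-0.2, 0.0, -0.2]
opening: 0.222
finger_force: 20.0
t 18.4 tcp [0.5324 0.0159 0.1361] rpy [180.   -0.    1.1] F [-0.2  0.  -0.2] open 0.222 ff 20.0
tip in panel [48.3 60.  19. ]
to (43,60,10): [ -0.5  -0.  -10.5]
along -60: [  1.3 -60.    0. ]
green 0 
red 86 [ 34.3 -59.9   8.8]
blade x [[45.9, -89.0, 3.8], [81.9, -40.5, 9.6]]
shaft pts 56
18 10 [51.  60.3 20.5] 57.8 62.1 51.8
22 15 [52.2 60.6 24.6] 57.1 62.7 52.8
26 12 [52.6 61.  27.4] 56.5 64.1 52.9
30 10 [52.4 60.6 31.2] 55.2 64.7 52.9
34 5 [52.5 64.6 35.5] 55.2 65.3 52.9
38 4 [52.5 59.9 38.6] 54.0 65.9 52.8
```

```bash
python3 -m pendant '[{"claw":0.1,"dx":-0.2,"dy":0,"dz":-3,"twist":0},{"claw":0.1,"dx":-0.4,"dy":0,"dz":-6,"twist":0},{"claw":0.1,"dx":-0.5,"dy":0,"dz":-9,"twist":0},{"claw":0.1,"dx":-0.5,"dy":0,"dz":-10.5,"twist":0},{"claw":0.1,"dx":-0.5,"dy":0,"dz":-10.5,"twist":0},{"claw":0.1,"dx":-0.5,"dy":0,"dz":-10.5,"twist":0},{"claw":0.1,"dx":-0.5,"dy":0,"dz":-10.5,"twist":0},{"claw":0.1,"dx":-0.5,"dy":0,"dz":-10.5,"twist":0}]' 20
python3 -c "
from h import *
l,B=tip(); print(np.round(B@(np.array([43,60,10])-l),1))"
```

```text
clock: 19.25
tool_pos: [0.5319, 0.0158, 0.1257]
eef_rot: [1.0, 0.01, 0.0, 0.0]
contact_force: [0.4, 0.6, 0.1]
opening: 0.224
finger_force: 20.0
t 19.25 tcp [0.5319 0.0158 0.1257] rpy [180.   -0.    1.1] F [0.4 0.6 0.1] open 0.224 ff 20.0
tip in panel [43.  59.9 10. ]
[-0.   0.1 -0.1]
```

Tip on the green dot's mark, no contact load. Sweep at 30 mm/s.

```bash
python3 -m pendant '[{"claw":0.1,"dx":0,"dy":-3,"dz":0,"twist":0},{"claw":0.1,"dx":0.1,"dy":-6,"dz":0,"twist":0},{"claw":0.2,"dx":0.2,"dy":-9,"dz":0,"twist":0},{"claw":0.1,"dx":0.3,"dy":-12,"dz":0,"twist":0},{"claw":0.1,"dx":0.3,"dy":-15,"dz":0,"twist":0},{"claw":0.1,"dx":0.4,"dy":-18,"dz":0,"twist":0},{"claw":0.1,"dx":0.5,"dy":-21,"dz":0,"twist":0},{"claw":0.1,"dx":0.5,"dy":-24,"dz":0,"twist":0}]' 20
python3 -m pendant '[{"claw":0.1,"dx":0,"dy":-3,"dz":0,"twist":0},{"claw":0.1,"dx":0.1,"dy":-6,"dz":0,"twist":0},{"claw":0.1,"dx":0.2,"dy":-9,"dz":0,"twist":0},{"claw":0.1,"dx":0.3,"dy":-12,"dz":0,"twist":0},{"claw":0.1,"dx":0.3,"dy":-15,"dz":0,"twist":0},{"claw":0.1,"dx":0.4,"dy":-18,"dz":0,"twist":0},{"claw":0.1,"dx":0.5,"dy":-21,"dz":0,"twist":0},{"claw":0.1,"dx":0.5,"dy":-24,"dz":0,"twist":0}]' 20 >/dev/null
python3 -c "
from h import *
tip()"
```

```text
clock: 20.05
tool_pos: [0.5323, -0.0085, 0.1255]
eef_rot: [1.0, 0.01, 0.0, 0.0]
contact_force: [-0.1, -0.4, -1.6]
opening: 0.223
finger_force: 20.0
t 20.85 tcp [ 0.5329 -0.0325  0.1256] rpy [180.   -0.    1.1] F [ 0.1  0.  -1.2] open 0.223 ff 20.0
tip in panel [42.9 11.6 10. ]
```

```bash
python3 -m pendant '[{"claw":0.1,"dx":0,"dy":-3,"dz":0,"twist":0},{"claw":0.1,"dx":0.1,"dy":-6,"dz":0,"twist":0},{"claw":0.1,"dx":0.2,"dy":-9,"dz":0,"twist":0},{"claw":0.1,"dx":0.3,"dy":-12,"dz":0,"twist":0},{"claw":0.1,"dx":0.3,"dy":-15,"dz":0,"twist":0},{"claw":0.1,"dx":0.4,"dy":-18,"dz":0,"twist":0},{"claw":0.1,"dx":0.5,"dy":-21,"dz":0,"twist":0},{"claw":0.1,"dx":0.5,"dy":-24,"dz":0,"twist":0}]' 20 >/dev/null
python3 -m pendant '[{"claw":0.1,"dx":0,"dy":-3,"dz":0,"twist":0},{"claw":0.1,"dx":0.1,"dy":-6,"dz":0,"twist":0},{"claw":0.1,"dx":0.2,"dy":-9,"dz":0,"twist":0},{"claw":0.1,"dx":0.3,"dy":-12,"dz":0,"twist":0},{"claw":0.1,"dx":0.3,"dy":-15,"dz":0,"twist":0},{"claw":0.1,"dx":0.4,"dy":-18,"dz":0,"twist":0},{"claw":0.1,"dx":0.5,"dy":-21,"dz":0,"twist":0},{"claw":0.1,"dx":0.5,"dy":-24,"dz":0,"twist":0}]' 20 >/dev/null
python3 -m pendant '[{"claw":0.1,"dx":0,"dy":-3,"dz":0,"twist":0},{"claw":0.1,"dx":0.1,"dy":-6,"dz":0,"twist":0},{"claw":0.1,"dx":0.2,"dy":-9,"dz":0,"twist":0},{"claw":0.1,"dx":0.3,"dy":-12,"dz":0,"twist":0},{"claw":0.1,"dx":0.3,"dy":-15,"dz":0,"twist":0},{"claw":0.1,"dx":0.4,"dy":-18,"dz":0,"twist":0},{"claw":0.1,"dx":0.5,"dy":-21,"dz":0,"twist":0},{"claw":0.1,"dx":0.5,"dy":-24,"dz":0,"twist":0}]' 20 >/dev/null
python3 -m pendant '[{"claw":0.1,"dx":0,"dy":0,"dz":0,"twist":0},{"claw":0.1,"dx":0,"dy":0,"dz":0,"twist":0},{"claw":0.1,"dx":0,"dy":0,"dz":0,"twist":0}]' 20
python3 - <<'E'
from h import *
l,B=tip()
im,W=wcloud(); hs=cv2.cvtColor(im,cv2.COLOR_BGR2HSV); L=(W-np.array([.5508,-.0438,.0539]))@B*1e3
for lo,hi in ((-85,-72),(40,85)):
    w=(im.min(2)>140)&(hs[...,1]<40)&(L[...,2]>3)&(L[...,2]<14)&(L[...,1]>lo)&(L[...,1]<hi)&(L[...,0]>38)&(L[...,0]<95); print("blade x",np.round(np.percentile(L[w],[1,99],0),1).tolist())
im,T,red,y=tilt(); P=T[red]; P=P[P[:,2]>-66]; print("lean",np.degrees(np.arctan(np.polyfit(P[:,2],P[:,0],1)[0])))
E
```

```text
clock: 23.55
tool_pos: [0.5343, -0.104, 0.1255]
eef_rot: [1.0, 0.01, -0.0, -0.0]
contact_force: [-0.4, 0.2, -0.9]
opening: 0.224
finger_force: 20.0
t 23.55 tcp [ 0.5343 -0.104   0.1255] rpy [-180.     0.     1.2] F [-0.4  0.2 -0.9] open 0.224 ff 20.0
tip in panel [ 42.9 -59.9  10. ]
blade x [[45.5, -84.9, 3.8], [81.9, -72.1, 9.6]]
blade x [[46.2, 40.8, 3.8], [82.1, 84.6, 9.5]]
t 23.6 tcp [ 0.5343 -0.104   0.1255] rpy [-180.    -0.     1.2] F [ 0.8  0.7 -0.4] open 0.226 ff 20.0
red 2737 [[-19.0, -7.0, -74.0], [8.0, 0.0, -54.0], [21.0, 7.0, -30.0]]
face lean 34.3 x at z=-52: 8.2 resid 3.5
collar 1444 [[4.0, -14.0, -33.0], [27.0, 0.0, -29.0], [35.0, 14.0, -16.0]]
lean 29.38309205078526
```

Sweep done from y = +60 to −60, straightedge unmoved. Now carry the stylus back to the stand.

```bash
python3 -m pendant '[{"claw":0.1,"dx":-5,"dy":0,"dz":12,"twist":0},{"claw":0.1,"dx":-15,"dy":0,"dz":40,"twist":0},{"claw":0.1,"dx":-20,"dy":15,"dz":66,"twist":0},{"claw":0.1,"dx":-30,"dy":50,"dz":66,"twist":0},{"claw":0.1,"dx":-42,"dy":97,"dz":66,"twist":0},{"claw":0.1,"dx":-54,"dy":144,"dz":66,"twist":0},{"claw":0.1,"dx":-66,"dy":191,"dz":66,"twist":0},{"claw":0.1,"dx":-78,"dy":238,"dz":66,"twist":0}]' 20 >/dev/null
python3 -m pendant '[{"claw":0.1,"dx":-12,"dy":47,"dz":0,"twist":0},{"claw":0.1,"dx":-24,"dy":94,"dz":0,"twist":0},{"claw":0.1,"dx":-36,"dy":141,"dz":0,"twist":0},{"claw":0.1,"dx":-48,"dy":188,"dz":0,"twist":0},{"claw":0.1,"dx":-60,"dy":228,"dz":-3,"twist":0},{"claw":0.1,"dx":-65,"dy":240,"dz":-4,"twist":0},{"claw":0.1,"dx":-65,"dy":240,"dz":-4,"twist":0},{"claw":0.1,"dx":-65,"dy":240,"dz":-4,"twist":0}]' 20
python3 - <<'E'
from h import *
im,T,red,y=tilt(); P=T[red]; P=P[P[:,2]>-66]; print("lean",np.degrees(np.arctan(np.polyfit(P[:,2],P[:,0],1)[0])))
E
```

```text
clock: 25.25
tool_pos: [0.3918, 0.3719, 0.1879]
eef_rot: [1.0, 0.009, 0.0, 0.001]
contact_force: [0.6, -0.6, -1.5]
opening: 0.223
finger_force: 20.0
t 25.25 tcp [0.3918 0.3719 0.1879] rpy [179.9  -0.    1.1] F [ 0.6 -0.6 -1.5] open 0.223 ff 20.0
red 2730 [[-19.0, -7.0, -74.0], [8.0, 0.0, -54.0], [21.0, 7.0, -30.0]]
face lean 34.4 x at z=-52: 8.2 resid 3.51
collar 1454 [[4.0, -14.0, -33.0], [27.0, 0.0, -29.0], [35.0, 14.0, -16.0]]
lean 29.49222052902001
```

```bash
python3 -m pendant '[{"claw":0.1,"dx":0,"dy":1.5,"dz":-30,"twist":0},{"claw":0.1,"dx":1,"dy":1.5,"dz":-52,"twist":0},{"claw":0.1,"dx":1,"dy":1.5,"dz":-60,"twist":0},{"claw":0.1,"dx":4,"dy":1.5,"dz":-73,"twist":0},{"claw":0.1,"dx":8,"dy":1.5,"dz":-86,"twist":0},{"claw":0.1,"dx":8,"dy":1.5,"dz":-86,"twist":0}]' 20
python3 -m pendant '[{"claw":0.1,"dx":6,"dy":0,"dz":3,"twist":0},{"claw":0.1,"dx":12,"dy":0,"dz":5,"twist":0},{"claw":0.1,"dx":18,"dy":0,"dz":6,"twist":0},{"claw":0.1,"dx":24,"dy":0,"dz":7,"twist":0},{"claw":0.1,"dx":30,"dy":0,"dz":8,"twist":0},{"claw":0.1,"dx":36,"dy":0,"dz":9,"twist":0},{"claw":0.1,"dx":36,"dy":0,"dz":9,"twist":0}]' 5
python3 - <<'E'
from h import *
im,T,red,y=tilt(); P=T[red]; P=P[P[:,2]>-66]; print("lean",np.degrees(np.arctan(np.polyfit(P[:,2],P[:,0],1)[0])))
E
```

```text
clock: 25.9
tool_pos: [0.3999, 0.3742, 0.1003]
eef_rot: [1.0, 0.009, -0.0, 0.001]
contact_force: [-1.0, -0.7, -1.8]
opening: 0.224
finger_force: 20.0
clock: 26.6
tool_pos: [0.4368, 0.3753, 0.1108]
eef_rot: [1.0, 0.009, 0.001, -0.0]
contact_force: [0.0, 0.1, -1.2]
opening: 0.23
finger_force: 5.0
t 26.6 tcp [0.4368 0.3753 0.1108] rpy [-1.8e+02 -1.0e-01  1.1e+00] F [ 0.   0.1 -1.2] open 0.23 ff 5.0
red 2331 [[-13.0, -7.0, -78.0], [8.0, 0.0, -59.0], [13.0, 7.0, -26.0]]
face lean 9.3 x at z=-52: 8.6 resid 0.42
collar 1297 [[4.0, -14.0, -34.0], [18.0, 0.0, -21.0], [26.0, 14.0, -18.0]]
lean 9.310191721467913
```

```bash
python3 -m pendant '[{"claw":0.1,"dx":6,"dy":-1,"dz":1,"twist":0},{"claw":0.1,"dx":11,"dy":-1,"dz":1,"twist":0},{"claw":0.1,"dx":16,"dy":-1,"dz":1,"twist":0},{"claw":0.1,"dx":16,"dy":-1,"dz":1,"twist":0},{"claw":0.1,"dx":11,"dy":-1,"dz":0,"twist":0},{"claw":0.1,"dx":6.7,"dy":-1,"dz":0,"twist":0},{"claw":0.1,"dx":6.7,"dy":-1,"dz":0,"twist":0}]' 5
python3 - <<'E'
from h import *
im,T,red,y=tilt(); P=T[red]; P=P[P[:,2]>-66]; print("lean",np.degrees(np.arctan(np.polyfit(P[:,2],P[:,0],1)[0])))
E
```

```text
clock: 27.35
tool_pos: [0.4408, 0.3743, 0.1104]
eef_rot: [1.0, 0.01, -0.001, 0.0]
contact_force: [0.1, -0.4, -0.4]
opening: 0.228
finger_force: 5.0
t 27.35 tcp [0.4408 0.3743 0.1104] rpy [1.8e+02 1.0e-01 1.2e+00] F [ 0.1 -0.4 -0.4] open 0.228 ff 5.0
red 2038 [[4.0, -7.0, -79.0], [8.0, 0.0, -63.0], [9.0, 7.0, -25.0]]
face lean -1.0 x at z=-52: 8.5 resid 0.33
collar 1163 [[3.0, -13.0, -34.0], [12.0, 0.0, -18.0], [19.0, 13.0, -14.0]]
lean -1.0759582599877993
```

Upright again (−1°). Lower it into the stand, release, and rise.

```bash
python3 -m pendant '[{"claw":0.1,"dx":2,"dy":0,"dz":-12,"twist":0},{"claw":0.1,"dx":2,"dy":0,"dz":-24,"twist":0},{"claw":0.1,"dx":2,"dy":0,"dz":-34,"twist":0},{"claw":0.1,"dx":2,"dy":0,"dz":-39,"twist":0},{"claw":0.1,"dx":2,"dy":0,"dz":-39,"twist":0}]' 5
python3 -m pendant '[{"claw":0.3,"dx":0,"dy":0,"dz":0,"twist":0},{"claw":0.5,"dx":0,"dy":0,"dz":0,"twist":0},{"claw":0.8,"dx":0,"dy":0,"dz":0,"twist":0},{"claw":1,"dx":0,"dy":0,"dz":0,"twist":0},{"claw":1,"dx":0,"dy":0,"dz":0,"twist":0},{"claw":1,"dx":0,"dy":0,"dz":0,"twist":0},{"claw":1,"dx":0,"dy":0,"dz":0,"twist":0}]' 5
python3 -m pendant '[{"claw":1,"dx":0,"dy":0,"dz":20,"twist":0},{"claw":1,"dx":0,"dy":0,"dz":60,"twist":0},{"claw":1,"dx":0,"dy":0,"dz":100,"twist":0},{"claw":1,"dx":-4,"dy":-3,"dz":125,"twist":0},{"claw":1,"dx":-8,"dy":-6,"dz":125,"twist":0},{"claw":1,"dx":-8,"dy":-6,"dz":125,"twist":0},{"claw":1,"dx":-8,"dy":-6,"dz":125,"twist":0}]' 5
python3 - <<'E'
from h import *
st(); stylus()
im,d,W=cloud("top"); hs=cv2.cvtColor(im,cv2.COLOR_BGR2HSV)
a,q=np.radians(28),np.radians(1.2); Y=np.array([-np.sin(q),np.cos(q),0]); Z=np.array([-np.sin(a)*np.cos(q),-np.sin(a)*np.sin(q),np.cos(a)]); B=np.c_[np.cross(Y,Z),Y,Z]
L=(W-np.array([.5508,-.0438,.0539]))@B*1e3
w=(im.min(2)>120)&(hs[...,1]<40)&(L[...,2]>2)&(L[...,2]<16)&(abs(L[...,1])<98)&(L[...,0]>35)&(L[...,0]<100); print("blade",w.sum(),np.round(np.percentile(L[w],[2,50,98],0),1).tolist())
for lo,hi in ((-85,-40),(40,85)): k=w&(L[...,1]>lo)&(L[...,1]<hi); print(np.round(L[k].mean(0),1))
E
```

```text
clock: 27.9
tool_pos: [0.4436, 0.3738, 0.0705]
eef_rot: [1.0, 0.01, -0.001, 0.001]
contact_force: [-0.7, -0.3, -0.3]
opening: 0.228
finger_force: 5.0
clock: 28.6
tool_pos: [0.444, 0.3743, 0.0716]
eef_rot: [1.0, 0.01, 0.0, 0.0]
contact_force: [0.7, 0.1, 0.3]
opening: 0.819
finger_force: 0.0
clock: 29.3
tool_pos: [0.4352, 0.3677, 0.1953]
eef_rot: [1.0, 0.01, -0.001, 0.001]
contact_force: [-0.5, -0.9, 0.0]
opening: 1.0
finger_force: 0.0
t 29.3 tcp [0.4352 0.3677 0.1953] rpy [1.799e+02 1.000e-01 1.100e+00] F [-0.5 -0.9  0. ] open 1.0 ff 0.0
red 864 c [442.8 373.9] wh [19.4 18.6] ang 1.2 z [0.1103 0.1497 0.1511]
redtop 603 c [442.7 373.9] wh [19.1 18.6] ang 1.2 z [0.1486 0.1501 0.1512]
yellow 3368 c [436.1 365.2] wh [ 61.5 110.8] ang 1.2 z [0.0895 0.3126 0.3219]
foot 1754 c [447.2 374.6] wh [73.3 82.7] ang 0.2 z [0.0067 0.0082 0.0095]
blade 613 [[45.9, -86.8, 3.8], [65.5, 8.0, 8.8], [81.0, 86.7, 13.7]]
[ 63.  -62.3   8.9]
[62.9 62.2  8.6]
```

Stylus is seated (grip top at z = 0.150, same place as at the start), the straightedge is flush (63.0 and 62.9 mm at its ends), and the arm is clear.

```bash
python3 -c "
from plant import r
print(r.finish_job())"
```

```text
the job is handed in; nothing more can be done
None
```

I handed the job in at about 29 s. The straightedge was lying flush and released, the seam had been traced from green to red, and the stylus was back upright in its stand. The hand-in returned no verdict, so this rests on my own last measurements.

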